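# Clamp a rubber block in the boring jig with its cam lever

### The arm

A 7-joint arm with a two-finger parallel gripper is mounted at the origin on a cart in front of the work surface, level with it; the furniture and walls round the work are solid. World frame = base frame: x ahead of the robot, y to its left, z up, the work surface at z = 0. Lengths are in m, angles in rad, forces in N, time in s.
With the tool pointing down it reaches from about 0.4 to 0.85 m from the base axis. Payload 4.5 kg.
Tool frame: the origin (TCP) lies between the finger pads; the fingertips stand 19 mm ahead of it and the grasp point (between the pads) is the TCP (r.nose_length is the distance from the TCP to the fingertips, in m); z points along the fingers, x is the direction in which the jaws open and shut, and the axes are right-handed (so a half turn about z gives the same grasp; the last joint's range is limited). The gripper opens to 88 mm and grips with 3 to 60 N. Pads are 18 mm wide; open, the fingers measure 123 mm over their backs; the gripper's body (75 mm by 187 mm) begins 45 mm behind the grasp point.
Start: joints at [1.347, 0.689, -0.195, 1.565, 0.157, 0.902, -0.215], TCP at [0.159, -0.604, 0.258] pointing down, gripper open.
Joint ranges: [-3.01, 3.01], [-0.46, 2.08], [-1.47, 1.51], [0.13, 2.56], [-1, 4.14], [0.04, 2.09], [-2.66, 2.66]. Speed limits (rad/s): [2.57, 2.57, 3.14, 3.14, 3.14, 3.14, 3.14].

### API

Orientations are given as a unit quaternion [x, y, z, w].
In Python, from plant import get_state, vision, r gives the robot as it stands.
- The arm moves only by the tool play_rows, never from a script. Its argument "deltas" is a list that holds one entry, the list of rows, each a list of 7 numbers: the gripper command: -1 is fully open, 1 is shut, values between are in proportion, then the shift along the tool's x, y, z normalised to -1 to 1, where 1 is 300 mm, then the turn, a rotation vector about the tool's x, y, z normalised to -1 to 1, where 1 is pi rad. A call has 1 to 5 rows; each row is the pose to reach, as a shift and turn from the pose measured when the call began, along the tool's axes at that moment, turning the shorter way round; what a row does not reach only later rows make up. A row lasts 1/8 s, in which the tool goes at most 62.5 mm and 10.7 degrees, less where a joint would pass 70% of its speed; a pose out of reach is approached as far as the arm can. A call with a number of a shift or a turn outside -1 to 1 is refused whole. A call with a gripper value outside its range is refused whole. The fingers move at their own pace and stop on an object; "force" is the grip in N (left out, the last holds). Time passes only in rows, so rows that repeat a pose let the fingers close. It gives the time, the measured TCP pose, the force and the opening at its end, in the units of the state.
- get_state(): the state, without advancing time (a new reading comes with each control period).
- vision.snapshot(name): name is "scene" or "top" or "wrist"; returns the picture (480x640x3 uint8, red, green, blue); there is no depth.
- vision.camera_model(name): a dict with "vfov" (degrees; the focal length in pixels is half the picture's height over the tangent of half this angle, whatever the lens; pixels are square), "cx", "cy" (the principal point, pixels), "k1" (the pictures are not rectified: a ray, as slopes to the right and down, at radius r is drawn at 1 + k1 r^2 times it, then the intrinsics apply), "world_to_cam" (4x4, takes a point from world to camera coordinates). Camera axes: x right, y up, looking along -z (the intrinsics and any distortion apply to the point x, -y, -z); pixel columns grow to the right and rows downward; lengths in m; the calibration is good to about 2 mm. A picture is of the moment at which its call begins: read the wrist's pose just before it. camera_model takes no time and is no camera call; for the wrist camera it gives the pose at the moment of the call.
- r.finish_job(): hands the job in, once; it reports no verdict.
The state is a dict: "clock": time; "q": joint angles; "qd": joint speeds; "joint_torque": joint torques, N m; "tool_pos": TCP position; "eef_rot": TCP orientation; "contact_force": force on the tool from outside, world axes, zero at the start; "moment": the same for the moment, N m; "opening": opening from 0.0 (shut) to 1.0 (fully open).
Only numpy, scipy, OpenCV 4.12 (cv2) and the standard library are available. Lean on these libraries where they do the work, as an engineer would, in place of code of your own. Each camera call takes 0.05 s, during which the arm holds its last target.

### The job

Get the rubber block ready for boring: lay it lengthwise on the bed of the small grey jig and slide it into the channel until you feel it press on the spring end stop behind, gently, so that the stop is neither short of contact nor driven in hard. Then swing the cam lever all the way round past its centre so that it snaps over and clamps the block, without forcing it, and leave the other things on the bench where they are.

Things in the scene. Friction and masses are not known exactly. Their poses are not given: they have to be found in the camera images.
- block: the worn white rubber block that is to be bored, 26 x 62 x 21 mm (x, y, z), loose; origin at the centre of its underside, long side along its y (either end may go first). It weighs about 50 g.
- jig: grey base plate of the boring jig, fixed to the bench, 12 mm thick: from -81 to +79 mm along its own x and -76 to +32 mm along its y; origin on the bench under the middle of the channel's mouth, z up. The channel, open above, runs along +x on the plate (bed: z = 12 mm). Its fixed steel jaw stands on the +y side: face at y = +13 mm, x = 8 to 40 mm, 20 mm high.
- channel_mouth (a point): point on the bed in the channel's middle plane at the jig's origin, axes as the jig's. From jig x = -10 to 8 mm both sides taper, 12 degrees each, to guide the block in. The bed before (jig x -81 to -10) is clear: the block can be set down there along x, middle at y = 0, and be pushed in towards +x from behind. Rubber grips: bearing down or sideways while pushing adds friction and can jam it.
- jig_pad: steel pressure pad on the channel's -y side, 30 mm long and 16 mm high, origin at the lower edge of its face at jig x = 22 mm. Lever open: its face stands at y = -11.7 mm or up to 2 mm further in, and the block pushes it back (3.5 N per mm), so the block slides in against friction of some 3 to 20 N (it may grow slowly with depth) and stays put. Lever clamped: it presses with 35 to 40 N.
- jig_stop_post: steel cap, 16 x 20 x 3 mm, on the end stop's post at jig x = 69 mm, y = 0; origin 36 mm over the bench. 12 mm below it a screw with a sprung 9 mm plunger points to the mouth. The last user set the screw: the free plunger's tip is anywhere from jig x = 25 to 39 mm, not measured. It gives 1 mm per 3 N, travel 8.5 mm. Home: the block presses it with 2 to 12 N, beyond the sliding friction.
- jig_lever (a joint): angle of the cam lever about an upright axis at jig x = 22, y = -52 mm, counterclockwise from above: 0 open, 1.9 rad clamped, on its own stop. It points (angle - 1.9) rad from the jig's +x. Resistance at the grip grows to 5 to 10 N and fades at its centre at 1.6 rad; past about 1.7 it snaps to 1.9 by itself. Let go before the centre, it springs back.
- lever_tip (a point): outer end of the lever's round black grip, on its centre line, 37 mm above the bench and 96 mm from the pivot; the grip is 16 mm thick and 34 mm long, the steel bar inward of it 12 mm wide and 12 mm high.
- marker: marker pen lying flat, 17 x 140 x 16 mm, loose bystander; origin under its middle, long side along its y
- jar: small white plastic jar with a screw cap, 44 mm across, 59 mm high, loose bystander; origin under its middle

How it is judged:
By the outcome, as a careful person would: the job done as asked, in the order asked, and still so for the second after the job is handed in, with the robot touching nothing.
It also fails if it takes over 72 s, if anything falls off the work surface, if the arm or the gripper's body presses on something with over 40 N, if the wrist force passes 120 N, or if a joint passes its speed limit or range.

## Working session

There is one attempt and no reset: what is moved stays moved. The work goes in short steps, Python scripts to look and compute and a tool call to move; the robot and the scene stay as the last step left them, time stands still between calls to the robot, and variables do not carry over. Pictures are saved under pics/ and viewed, and the job is handed in when it is done.

Besides the shell and the picture viewer there is one more tool, called as a command line: name --argument value ..., lists and objects as JSON in quotes. play_rows: Moves the arm, as the interface text tells. Scaled input: -1 to 1 covers 300 mm each way for a shift and pi rad each way for a turn. Its arguments: {"type":"object","properties":{"deltas":{"type":"array"},"force":{"type":"number"}},"required":["deltas"]}

```bash
ls; mkdir -p pics
python3 - <<'E'
from plant import get_state, vision, r
import cv2
for n in("scene","top","wrist"):
    im=vision.snapshot(n); cv2.imwrite(f"pics/{n}0.png",im[:,:,::-1]); m=vision.camera_model(n); print(n,m)
s=get_state(); print(s)
E
```

```text
pics
scene {'vfov': 53.01675331647605, 'cx': 313.3473069778793, 'cy': 238.64718460760056, 'k1': -0.09123989234138556, 'world_to_cam': array([[-0.57978553, -0.8147227 ,  0.00869862,  0.24687677],
       [ 0.48979871, -0.33998667,  0.80281149, -0.29986713],
       [-0.65111132,  0.46971906,  0.59616948, -0.76627791],
       [ 0.        ,  0.        ,  0.        ,  1.        ]])}
top {'vfov': 56.53406713878418, 'cx': 325.98825965162456, 'cy': 240.95693567003948, 'k1': -0.035604577320275214, 'world_to_cam': array([[ 0.00449658, -0.9999732 , -0.00577752, -0.04420439],
       [ 0.99630121,  0.00398412,  0.08583725, -0.5226829 ],
       [-0.08581193, -0.00614212,  0.99629242, -1.22443441],
       [ 0.        ,  0.        ,  0.        ,  1.        ]])}
wrist {'vfov': 69.19948963381843, 'cx': 319.1928860392988, 'cy': 242.41269502652, 'k1': -0.01987921993412988, 'world_to_cam': array([[ 0.25394356, -0.96721806, -0.00137819, -0.62368447],
       [ 0.93034436,  0.24465155, -0.27313914,  0.03611077],
       [ 0.26452229,  0.06807974,  0.96197355, -0.38964444],
       [ 0.        ,  0.        ,  0.        ,  1.        ]])}
{'clock': 0.15, 'q': array([ 1.3467958 ,  0.68979466, -0.19456716,  1.56604268,  0.15731156,
        0.90250363, -0.21509306]), 'qd': array([ 3.25406450e-05, -2.22180178e-03, -1.90110344e-03, -2.60101727e-03,
       -2.88643615e-04, -1.79652138e-03,  1.20935148e-03]), 'joint_torque': array([-1.08075048e-03, -5.27856088e+01, -1.26839239e+00, -1.53584915e+01,
       -5.24953706e-02,  3.85759457e-03,  1.17315717e-04]), 'tool_pos': array([ 0.15922401, -0.60393599,  0.25710983]), 'eef_rot': array([ 7.92165670e-01, -6.10305737e-01, -5.60729407e-04, -3.80585580e-04]), 'contact_force': array([ 0.32445437,  1.46668027, -0.4671429 ]), 'moment': array([-0.04433387, -0.00268226, -0.05934532]), 'opening': 1.002112608905653}
```

View pics/top0.png

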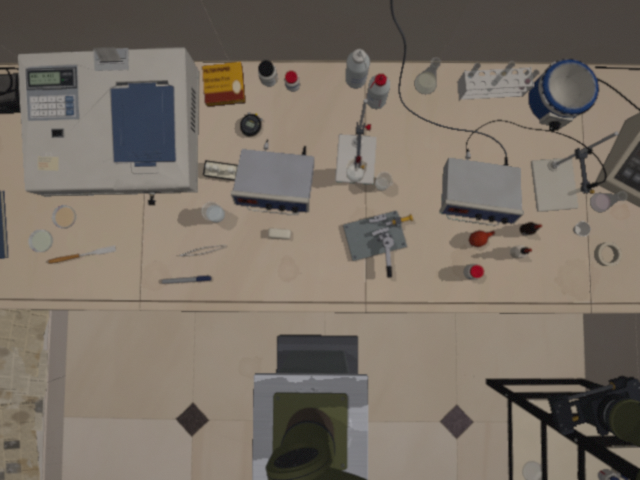

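View pics/scene0.png

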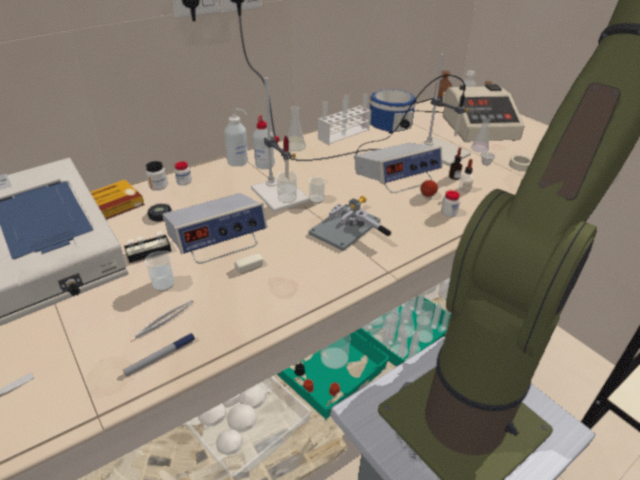

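View pics/wrist0.png

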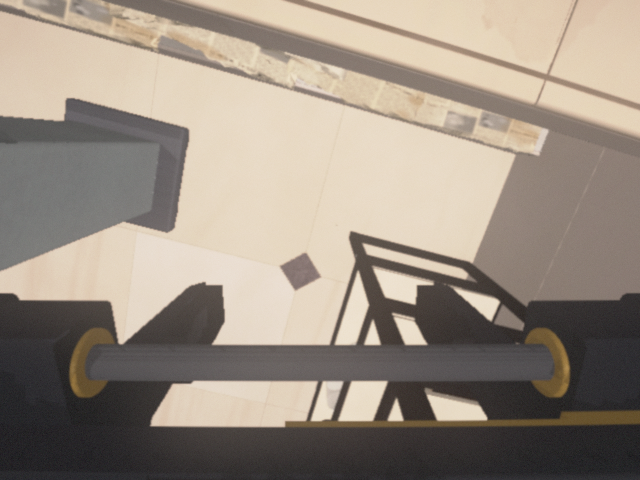

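The top view shows the block at about (279,234), the jig at (375,236) with its lever pointing down to (389,272), the jar at (213,213) and the marker at (186,279). I'll enlarge it.

```bash
cat > h.py <<'E'
import numpy as np, cv2
from plant import get_state, vision, r
from scipy.spatial.transform import Rotation as R
def K(m,h=480):
    f=h/2/np.tan(np.radians(m['vfov'])/2)
    return np.array([[f,0,m['cx']],[0,f,m['cy']],[0,0,1.]]), np.array([m['k1'],0,0,0,0.])
F=np.diag([1,-1,-1.])
def proj(m,P):
    k,d=K(m); W=m['world_to_cam']; P=np.atleast_2d(P).astype(float)
    Rm=F@W[:3,:3]; t=F@W[:3,3]
    return cv2.projectPoints(P,cv2.Rodrigues(Rm)[0],t,k,d)[0][:,0]
def ray(m,uv,z):
    k,d=K(m); W=m['world_to_cam']
    u=cv2.undistortPoints(np.array(uv,float).reshape(-1,1,2),k,d)[:,0]
    D=np.c_[u,np.ones(len(u))]@F@W[:3,:3]; C=-W[:3,:3].T@W[:3,3]
    return C+D*((z-C[2])/D[:,2])[:,None]
def crop(im,x0,y0,x1,y1,s,name):
    c=cv2.resize(im[y0:y1,x0:x1,::-1],None,fx=s,fy=s,interpolation=cv2.INTER_CUBIC)
    cv2.imwrite('pics/'+name,c)
E
python3 - <<'E'
from h import *
im=cv2.imread('pics/top0.png')[:,:,::-1]
crop(im,260,195,420,295,5,'t1.png')
im=cv2.imread('pics/scene0.png')[:,:,::-1]
crop(im,220,180,400,300,4,'s1.png')
E
```

```text
(no output)
```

View pics/t1.png

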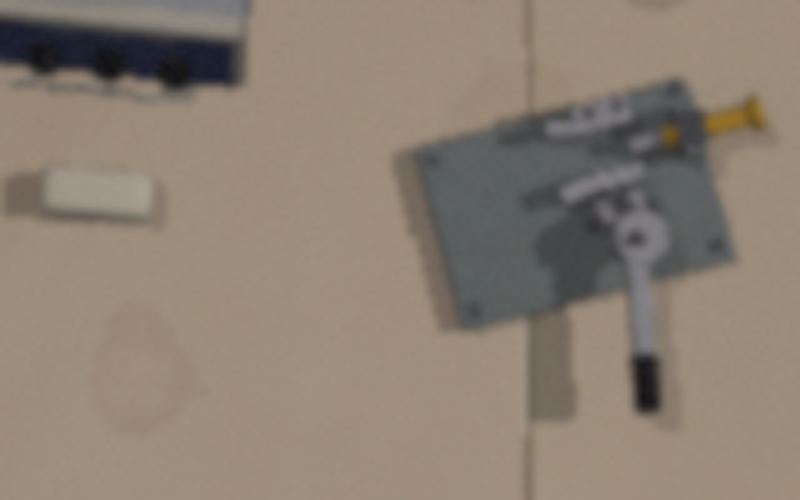

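View pics/s1.png

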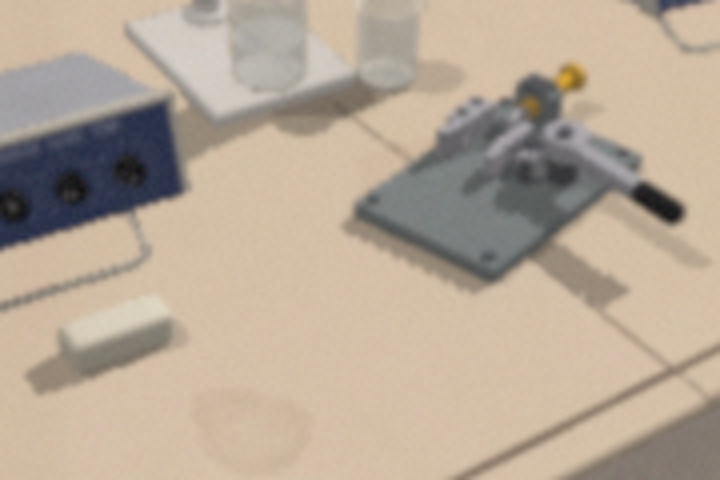

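Run:
```python
from h import *
m=vision.camera_model('top')
c=lambda L:np.array(L)/5+[260,195]
W=ray(m,c([[415,148],[683,80],[735,260],[460,328]]),.012)
J=np.array([[-81,32],[79,32],[79,-76],[-81,-76]])/1e3
A=J-J.mean(0);B=W[:,:2]-W[:,:2].mean(0)
th=np.arctan2((A[:,0]*B[:,1]-A[:,1]*B[:,0]).sum(),(A*B).sum())
Rt=np.array([[np.cos(th),-np.sin(th)],[np.sin(th),np.cos(th)]])
o=W[:,:2].mean(0)-Rt@J.mean(0)
print(th,o,(J@Rt.T+o-W[:,:2])*1e3)
B=ray(m,c([[45,165],[155,172],[153,217],[42,210]]),.021);print(B, B.mean(0), np.diff(B,axis=0))
print('tip',ray(m,c([[648,410]]),.037), Rt@np.array([.022+.096*np.cos(-1.9),-.052+.096*np.sin(-1.9)])+o)
print('jar',ray(m,[[213,213]],.05),'marker',ray(m,[[160,280],[212,278]],.01))
```

```text
-1.3184191499341957 [ 0.56065762 -0.17459086] [[ 1.08656073  1.60636992]
 [ 1.62117601 -1.49081886]
 [-0.81064753 -0.12701683]
 [-1.89708921  0.01146577]]
[[0.55884886 0.11816582 0.021     ]
 [0.55512145 0.0562987  0.021     ]
 [0.52977073 0.05713269 0.021     ]
 [0.53346594 0.11945342 0.021     ]] [0.54430174 0.08776266 0.021     ] [[-0.00372741 -0.06186712  0.        ]
 [-0.02535071  0.00083399  0.        ]
 [ 0.00369521  0.06232073  0.        ]]
tip [[ 0.42311859 -0.21692276  0.037     ]] [ 0.42008161 -0.20151059]
jar [[0.59659405 0.26967893 0.05      ]] marker [[0.41152045 0.42580687 0.01      ]
 [0.41808261 0.27820582 0.01      ]]
```

```bash
cat >> h.py <<'E'
def delta(p,yaw=None):
    s=get_state(); q=R.from_quat(s['eef_rot']); d=q.inv().apply(np.array(p)-s['tool_pos'])
    print('pos',s['tool_pos'].round(4),'shift n',(d/.3).round(4),'mm',(d*1e3).round(1))
    # target: down, tool x at yaw
    if yaw is not None:
        best=None
        for y in (yaw,yaw+np.pi):
            t=R.from_matrix(np.array([[np.cos(y),np.sin(y),0],[np.sin(y),-np.cos(y),0],[0,0,-1]]))
            v=(q.inv()*t).as_rotvec()
            if best is None or np.linalg.norm(v)<np.linalg.norm(best): best=v
        print('turn n',(best/np.pi).round(4),'deg',np.degrees(best).round(1))
    print('t',s['clock'],'F',s['contact_force'].round(2),'open',s['opening'].round(3))
E
python3 - <<'E'
from h import *
m=vision.camera_model('wrist');W=m['world_to_cam'];s=get_state()
print('cam',-W[:3,:3].T@W[:3,3],'look',-W[2,:3], s['tool_pos'])
m=vision.camera_model('top');W=m['world_to_cam'];print('topcam',-W[:3,:3].T@W[:3,3])
print('PSU bottom',ray(m,[[233,209],[306,213]],0),'PSU top',ray(m,[[233,205],[308,209]],.08))
print('plate',ray(m,[[336,182],[374,185],[356,180],[382,190]],0))
delta([.47,-.06,.30])
E
```

```text
cam [ 0.22785484 -0.58554654  0.38383135] look [-0.26452229 -0.06807974 -0.96197355] [ 0.15922401 -0.60393599  0.25710983]
topcam [ 0.41587729 -0.04964139  1.264505  ]
PSU bottom [[0.61576983 0.2254207  0.        ]
 [0.60482433 0.01568923 0.        ]] PSU top [[0.61399546 0.20827484 0.08      ]
 [0.60371597 0.0062835  0.08      ]]
plate [[ 0.69519855 -0.06989195  0.        ]
 [ 0.68684934 -0.17918522  0.        ]
 [ 0.7012614  -0.12744941  0.        ]
 [ 0.67235844 -0.20209085  0.        ]]
pos [ 0.1592 -0.6039  0.2571] shift n [-1.4891 -1.4641 -0.1411] mm [-446.7 -439.2  -42.3]Traceback (most recent call last):
  File "<stdin>", line 7, in <module>
  File "h.py", line 31, in delta
    print('t',s['clock'],'F',s['contact_force'].round(2),'open',s['opening'].round(3))
                                                                ^^^^^^^^^^^^^^^^^^
AttributeError: 'float' object has no attribute 'round'
```

play_rows --deltas '[[[-1,-0.97,-0.95,-0.14,0,0,0],[-1,-0.97,-0.95,-0.14,0,0,0],[-1,-0.97,-0.95,-0.14,0,0,0],[-1,-0.97,-0.95,-0.14,0,0,0],[-1,-0.97,-0.95,-0.14,0,0,0]]]'

```text
clock: 0.78
tool_pos: [0.3136, -0.3322, 0.2898]
eef_rot: [0.792, -0.61, -0.0, -0.0]
contact_force: [1.2, -0.4, -0.4]
opening: 0.999
```

```bash
sed -i "s/s\['opening'\].round(3)/round(s['opening'],3)/" h.py
python3 - <<'E'
from h import *
delta([.47,-.06,.30])
E
```

```text
pos [ 0.3136 -0.3322  0.2898] shift n [-0.7445 -0.7353 -0.033 ] mm [-223.3 -220.6   -9.9]
t 0.775 F [ 1.15 -0.41 -0.43] open 0.999
```

play_rows --deltas '[[[-1,-0.74,-0.73,-0.03,0,0,0],[-1,-0.74,-0.73,-0.03,0,0,0.05],[-1,-0.74,-0.73,-0.03,0,0,0.1],[-1,-0.74,-0.73,-0.03,0,0,0.1],[-1,-0.74,-0.73,-0.03,0,0,0.1]]]'

```text
clock: 1.4
tool_pos: [0.4688, -0.0611, 0.2991]
eef_rot: [-0.687, 0.727, 0.0, 0.0]
contact_force: [1.5, -2.3, -0.6]
opening: 1.001
```

play_rows --deltas '[[[-1,0,0,0,0,0,0],[-1,0,0,0,0,0,0]]]'

```text
clock: 1.65
tool_pos: [0.4683, -0.0614, 0.2989]
eef_rot: [-0.687, 0.727, 0.001, -0.0]
contact_force: [-0.7, 0.2, -0.8]
opening: 0.999
```

Run:
```python
from h import *
import pickle
delta([.47,-.06,.30])
m=vision.camera_model('wrist');im=vision.snapshot('wrist');pickle.dump((m,im),open('w1.pkl','wb'))
crop(im,0,0,640,480,1,'w1.png')
```

```text
pos [ 0.4683 -0.0614  0.2989] shift n [-0.0048 -0.0054 -0.0038] mm [-1.4 -1.6 -1.1]
t 1.65 F [-0.73  0.22 -0.81] open 0.999
```

View pics/w1.png

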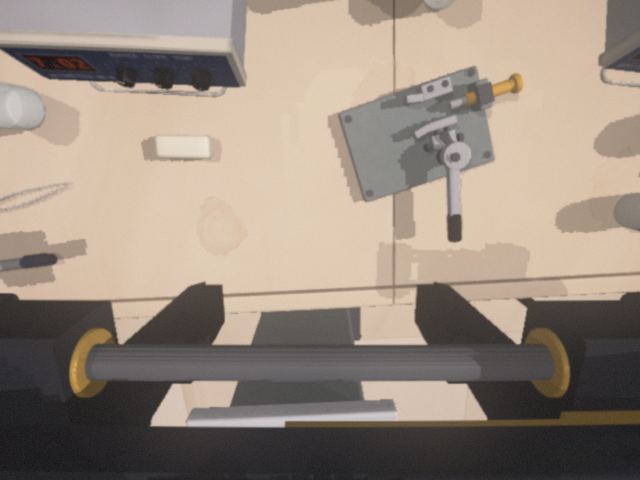

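The wrist view shows the block at (183,148), the jig plate corners near (340,112), (474,67), (494,158) and (367,201), and the lever tip at (456,240).

Run:
```python
from h import *
import pickle
m,im=pickle.load(open('w1.pkl','rb'))
crop(im,330,55,530,255,3.0,'w1j.png')
crop(im,140,120,230,180,8,'w1b.png')
```

```text
(no output)
```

View pics/w1j.png

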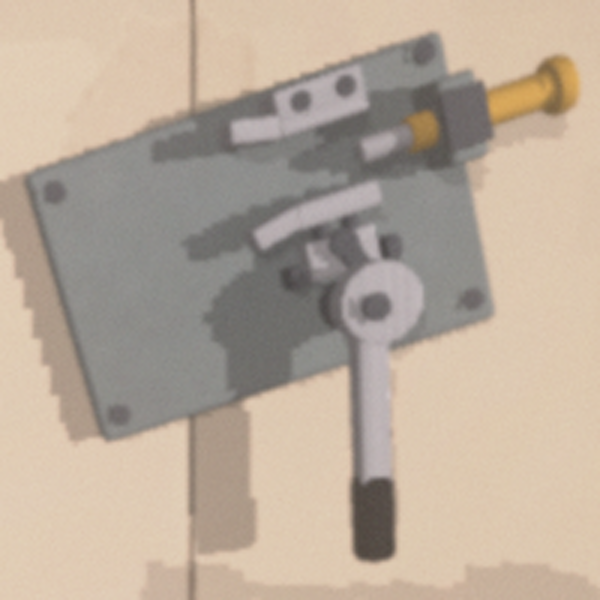

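View pics/w1b.png

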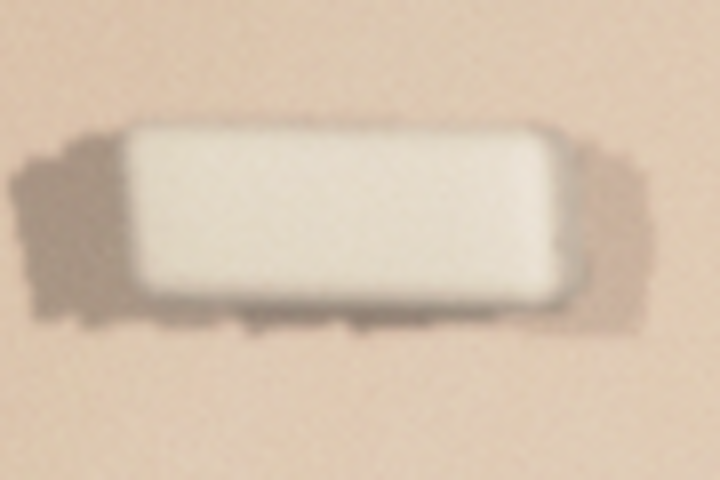

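Run:
```python
from h import *
import pickle
m,im=pickle.load(open('w1.pkl','rb'))
c=lambda L:(np.array(L)+.5)/3-.5+[330,55]
b=lambda L:(np.array(L)+.5)/8-.5+[140,120]
W=ray(m,c([[27,177],[437,33],[494,315],[107,440]]),.012)
J=np.array([[-81,32],[79,32],[79,-76],[-81,-76]])/1e3
A=J-J.mean(0);B=W[:,:2]-W[:,:2].mean(0)
th=np.arctan2((A[:,0]*B[:,1]-A[:,1]*B[:,0]).sum(),(A*B).sum())
Rt=np.array([[np.cos(th),-np.sin(th)],[np.sin(th),np.cos(th)]])
o=W[:,:2].mean(0)-Rt@J.mean(0)
print(th,o,(J@Rt.T+o-W[:,:2])*1e3)
inv=lambda P:(P[:,:2]-o)@Rt*1e3
print('tip',inv(ray(m,c([[374,560]]),.037)),'pivot',inv(ray(m,c([[376,305]]),.045)))
print('jaw top edge inner',inv(ray(m,c([[285,138],[367,107]]),.032)),'pad top inner',inv(ray(m,c([[300,193],[378,180]]),.028)))
print('plunger tip',inv(ray(m,c([[360,150]]),.024)),'cap',inv(ray(m,c([[465,110]]),.036)))
B=ray(m,b([[126,126],[550,126],[564,302],[140,300]]),.021);print(B,B.mean(0),np.linalg.norm(np.diff(B,axis=0),axis=1))
d=(B[1]+B[2]-B[0]-B[3]);print('block yaw',np.arctan2(d[1],d[0]))
```

```text
-1.3043033120958225 [ 0.56176605 -0.17265307] [[ 1.17795693  2.07012956]
 [ 1.85525854 -1.57388608]
 [-0.70824425 -1.8074615 ]
 [-2.32497121  1.31121802]]
tip [[   4.0733875  -146.99333024]] pivot [[ 22.97175309 -51.61552745]]
jaw top edge inner [[ 9.57643322 12.84406878]
 [39.47820029 13.730481  ]] pad top inner [[ 11.42360629  -6.90730901]
 [ 39.29123725 -11.41932351]]
plunger tip [[36.85442205  0.50063045]] cap [[70.32926006  2.03606966]]
[[0.55887945 0.11789785 0.021     ]
 [0.55520567 0.05846021 0.021     ]
 [0.53132099 0.05984135 0.021     ]
 [0.53526865 0.12018992 0.021     ]] [0.54516869 0.08909733 0.021     ] [0.05955107 0.02392459 0.06047755]
block yaw -1.634336025313754
```

Run:
```python
from h import *
delta([.545,.0885,.10],-1.632)
```

```text
pos [ 0.468  -0.0623  0.2989] shift n [-0.5168 -0.2281  0.6627] mm [-155.   -68.4  198.8]
turn n [0.0004 0.     0.001 ] deg [0.1 0.  0.2]
t 1.7 F [-0.98 -0.04  0.45] open 1.0
```

play_rows --deltas '[[[-1,-0.5168,-0.2281,0.66,0,0,0.001],[-1,-0.5168,-0.2281,0.66,0,0,0.001],[-1,-0.5168,-0.2281,0.66,0,0,0.001],[-1,-0.5168,-0.2281,0.66,0,0,0.001],[-1,-0.5168,-0.2281,0.66,0,0,0.001]]]'

```text
clock: 2.33
tool_pos: [0.5439, 0.0893, 0.0977]
eef_rot: [-0.686, 0.728, 0.002, -0.002]
contact_force: [-0.4, 0.5, 0.8]
opening: 1.001
```

play_rows --deltas '[[[-1,0,0,0,0,0,0]]]'

```text
clock: 2.45
tool_pos: [0.5436, 0.0872, 0.0977]
eef_rot: [-0.685, 0.729, 0.002, -0.003]
contact_force: [0.0, -1.1, 0.7]
opening: 0.999
```

Run:
```python
from h import *
import pickle
delta([.545,.0885,.023],-1.632)
m=vision.camera_model('wrist');im=vision.snapshot('wrist');pickle.dump((m,im),open('w2.pkl','wb'))
crop(im,0,0,640,480,1,'w2.png')
print(proj(m,[[.545,.0885,.021],[.545,.0885,0]]))
```

```text
pos [0.5436 0.0872 0.0977] shift n [-0.0051 -0.006   0.2489] mm [-1.5 -1.8 74.7]
turn n [ 0.0022 -0.0006 -0.0003] deg [ 0.4 -0.1 -0. ]
t 2.45 F [ 0.02 -1.12  0.68] open 0.999
[[317.972115   260.10931516]
 [318.01538863 249.8827188 ]]
```

View pics/w2.png

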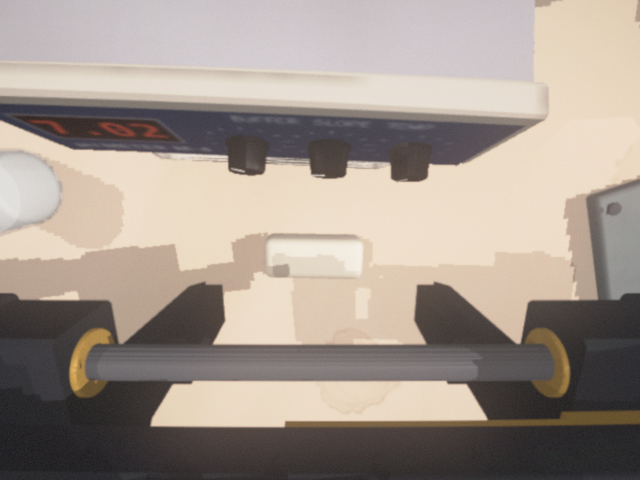

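Run:
```python
from h import *
import pickle
m,im=pickle.load(open('w2.pkl','rb'))
print(ray(m,[[328,178],[328,178],[330,165],[315,257]],.045)[0],ray(m,[[328,178]],.06),ray(m,[[330,165]],0.005),ray(m,[[315,257]],.021),ray(m,[[318,95]],.09))
```

```text
[0.59704837 0.08001357 0.045     ] [[0.59858056 0.08032268 0.06      ]] [[0.60079998 0.07751345 0.005     ]] [[0.54713448 0.09019467 0.021     ]] [[0.63125918 0.08285584 0.09      ]]
```

play_rows --deltas '[[[-1,-0.0075,-0.008,0.12,0.0022,-0.0006,0],[-1,-0.0075,-0.008,0.2,0.0022,-0.0006,0],[-1,-0.0075,-0.008,0.249,0.0022,-0.0006,0],[-1,-0.0075,-0.008,0.249,0.0022,-0.0006,0]]]'

```text
clock: 3.0
tool_pos: [0.5456, 0.0875, 0.0237]
eef_rot: [-0.684, 0.729, -0.0, -0.0]
contact_force: [-0.1, -0.8, 0.0]
opening: 0.999
```

play_rows --deltas '[[[1,0,0,0,0,0,0],[1,0,0,0,0,0,0],[1,0,0,0,0,0,0],[1,0,0,0,0,0,0]]]' --force 8

```text
clock: 3.5
tool_pos: [0.5461, 0.0878, 0.0244]
eef_rot: [-0.684, 0.729, -0.001, 0.0]
contact_force: [-0.6, 0.4, 5.6]
opening: 0.702
```

Run:
```python
from h import *
delta([.545,.0885,.10],-1.632)
```

```text
pos [0.5461 0.0878 0.0244] shift n [-0.0022  0.0034 -0.252 ] mm [ -0.7   1.  -75.6]
turn n [-0.0004 -0.0001 -0.001 ] deg [-0.1 -0.  -0.2]
t 3.5 F [-0.55  0.38  5.6 ] open 0.702
```

```bash
cat >> h.py <<'E'
TH=-1.311;O=np.array([.5612,-.1736])
def jw(x,y,z=None):
    c,s=np.cos(TH),np.sin(TH); p=np.array([c*x-s*y,s*x+c*y])/1e3+O
    return p if z is None else np.r_[p,z/1e3]
def wj(P):
    c,s=np.cos(TH),np.sin(TH); P=np.atleast_2d(P)[:,:2]-O
    return np.c_[c*P[:,0]+s*P[:,1],-s*P[:,0]+c*P[:,1]]*1e3
E
python3 - <<'E'
from h import *
delta(jw(-90,-10,150),TH)
E
```

```text
pos [0.5461 0.0878 0.0244] shift n [ 0.5925  0.0203 -0.4185] mm [ 177.8    6.1 -125.5]
turn n [-0.0004 -0.0002 -0.1031] deg [ -0.1  -0.  -18.6]
t 3.5 F [-0.55  0.38  5.6 ] open 0.702
```

play_rows --deltas '[[[1,0,0,-0.08,0,0,0],[1,0,0,-0.2,0,0,0],[1,0,0,-0.42,0,0,0],[1,0,0,-0.42,0,0,0]]]'

```text
clock: 4.0
tool_pos: [0.5484, 0.0882, 0.1542]
eef_rot: [-0.684, 0.73, -0.003, 0.004]
contact_force: [0.3, -0.1, -0.5]
opening: 0.701
```

Run:
```python
from h import *
delta(jw(-90,-10,150),TH)
```

```text
pos [0.5484 0.0882 0.1542] shift n [0.5943 0.0285 0.0127] mm [178.3   8.5   3.8]
turn n [-2.900e-03  1.000e-04 -1.032e-01] deg [ -0.5   0.  -18.6]
t 4.0 F [ 0.33 -0.06 -0.53] open 0.701
```

play_rows --deltas '[[[1,0.594,0.0285,0.0127,-0.0029,0,-0.103],[1,0.594,0.0285,0.0127,-0.0029,0,-0.103],[1,0.594,0.0285,0.0127,-0.0029,0,-0.103],[1,0.594,0.0285,0.0127,-0.0029,0,-0.103],[1,0.594,0.0285,0.0127,-0.0029,0,-0.103]]]'

```text
clock: 4.62
tool_pos: [0.528, -0.0884, 0.1492]
eef_rot: [0.793, -0.61, -0.001, -0.0]
contact_force: [1.0, 0.5, 0.3]
opening: 0.701
```

play_rows --deltas '[[[1,0,0,0,0,0,0],[1,0,0,0,0,0,0]]]'

```text
clock: 4.88
tool_pos: [0.5281, -0.0867, 0.149]
eef_rot: [0.793, -0.609, -0.001, -0.0]
contact_force: [-0.3, -0.3, -0.2]
opening: 0.703
```

Run:
```python
from h import *
import pickle
delta(jw(-57,0,150),TH)
m=vision.camera_model('wrist');im=vision.snapshot('wrist');pickle.dump((m,im),open('w3.pkl','wb'))
crop(im,0,0,640,480,1,'w3.png')
```

```text
pos [ 0.5281 -0.0867  0.149 ] shift n [ 0.1184 -0.032  -0.0037] mm [35.5 -9.6 -1.1]
turn n [0.0003 0.0008 0.0006] deg [0.1 0.1 0.1]
t 4.875 F [-0.34 -0.29 -0.22] open 0.703
```

View pics/w3.png

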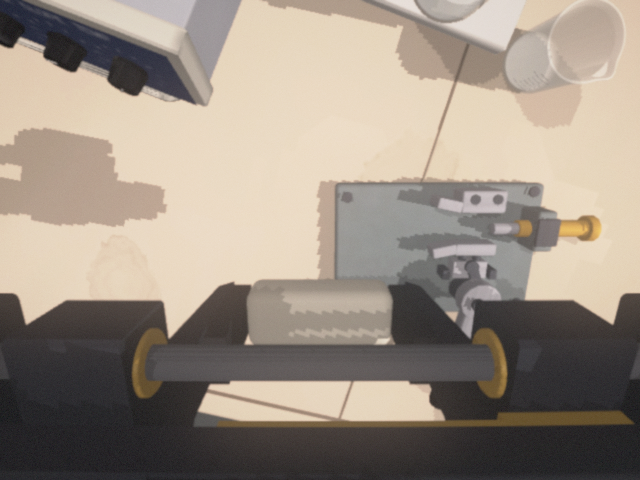

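Run:
```python
from h import *
import pickle
m,im=pickle.load(open('w3.pkl','rb'))
crop(im,325,170,610,330,2.8,'w3j.png')
crop(im,235,265,405,355,4.5,'w3b.png')
```

```text
(no output)
```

View pics/w3j.png

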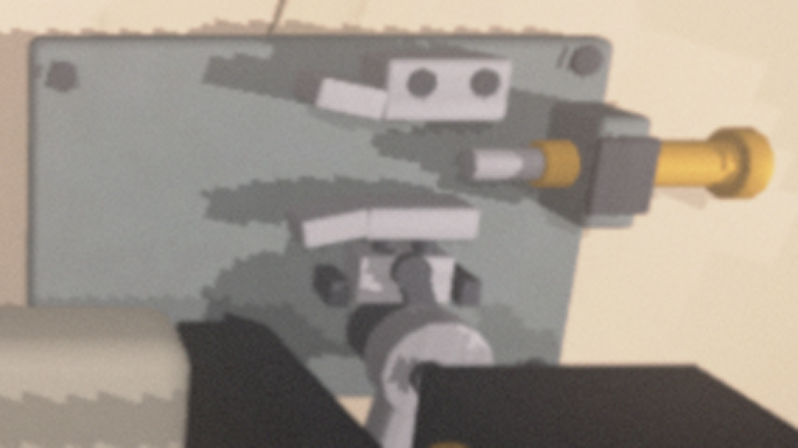

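View pics/w3b.png

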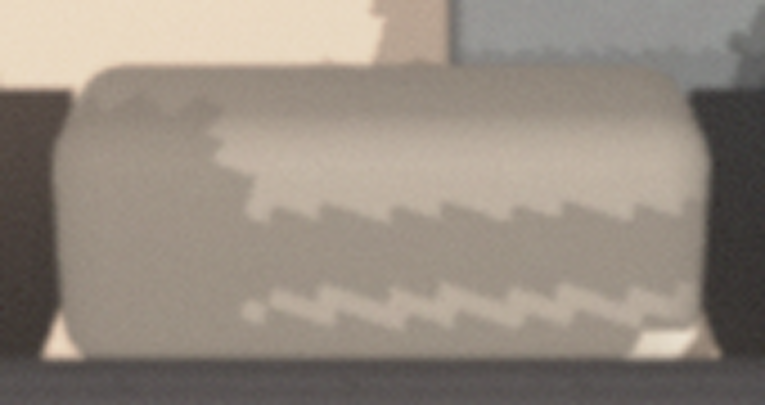

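Run:
```python
from h import *
import pickle
m,im=pickle.load(open('w3.pkl','rb'))
c=lambda L:(np.array(L)+.5)/2.8-.5+[325,170]
print('plate',wj(ray(m,c([[32,38],[611,40],[28,305]]),.012)).round(1).tolist())
print('jaw',wj(ray(m,c([[388,120],[507,121]]),.032)).round(1).tolist(),'pad',wj(ray(m,c([[368,208],[480,206]]),.028)).round(1).tolist())
print('tip',wj(ray(m,c([[468,165]]),.024)).round(1),'cap',wj(ray(m,c([[593,178],[662,175],[650,215],[598,137]]),.0375)).round(1).tolist())
p=np.array([.5281,-.0867,.149]);ux=np.array([np.cos(TH),np.sin(TH),0]);uy=np.array([-ux[1],ux[0],0])
for z in(-.0244,-.0034):
  P=[p+a*ux*.031+b*uy*.013+[0,0,z] for a in(-1,1) for b in(1,-1)]
  print(z,((proj(m,P)-[235,265])*4.5).round(0).tolist())
```

```text
plate [[-80.7, 32.7], [76.0, 32.7], [-80.7, -44.1]]
jaw [[9.3, 14.4], [39.9, 14.2]] pad [[8.4, -10.1], [38.2, -9.5]]
tip [[35.5  0.7]] cap [[61.2, 0.7], [78.8, 1.5], [77.7, -9.1], [60.6, 11.3]]
-0.0244 [[84.0, 39.0], [97.0, 265.0], [686.0, 40.0], [672.0, 266.0]]
-0.0034 [[41.0, 123.0], [58.0, 375.0], [729.0, 124.0], [711.0, 377.0]]
```

```bash
sed -i 's/^TH=.*/TH=-1.311;O=np.array([.5622,-.1733])/' h.py
python3 - <<'E'
from h import *
delta(jw(-60,0,60),TH)
E
```

```text
pos [ 0.5281 -0.087   0.1491] shift n [ 0.1078 -0.036   0.2967] mm [ 32.4 -10.8  89. ]
turn n [0.0003 0.0007 0.0005] deg [0.1 0.1 0.1]
t 4.925 F [-0.47 -0.96 -0.8 ] open 0.704
```

play_rows --deltas '[[[1,0.1078,-0.036,0.15,0,0.0007,0],[1,0.1078,-0.036,0.25,0,0.0007,0],[1,0.1078,-0.036,0.297,0,0.0007,0],[1,0.1078,-0.036,0.297,0,0.0007,0]]]'

```text
clock: 5.42
tool_pos: [0.5463, -0.1144, 0.0594]
eef_rot: [0.794, -0.608, -0.001, 0.001]
contact_force: [0.1, -0.2, 0.1]
opening: 0.703
```

Run:
```python
from h import *
delta(jw(-60,0,38),TH)
im=vision.snapshot('wrist');crop(im,0,0,640,480,1,'w4.png')
```

```text
pos [ 0.5463 -0.1144  0.0594] shift n [ 0.0035 -0.0008  0.0714] mm [ 1.  -0.2 21.4]
turn n [0.0007 0.0003 0.001 ] deg [0.1 0.1 0.2]
t 5.425 F [ 0.08 -0.19  0.11] open 0.703
```

View pics/w4.png

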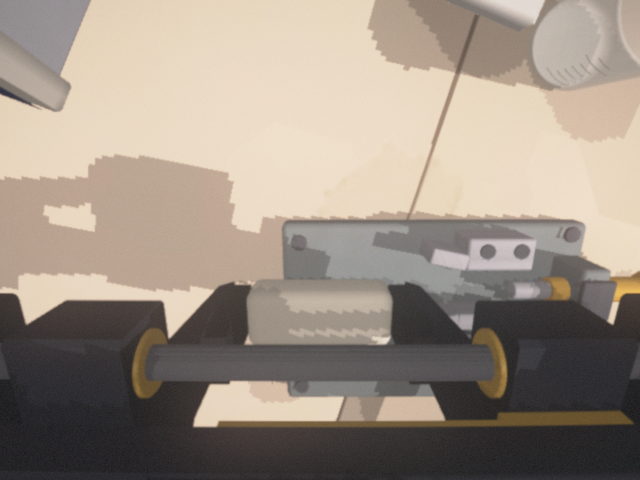

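The block sits over the rear bed at (320,310) and lines up with the channel, whose jaw is at (500,250). Now I'll lower it.

play_rows --deltas '[[[1,0.0035,0,0.045,0.0007,0.0003,0.001],[1,0.0035,0,0.067,0.0007,0.0003,0.001],[1,0.0035,0,0.0735,0.0007,0.0003,0.001],[1,0.0035,0,0.0735,0.0007,0.0003,0.001]]]'

```text
clock: 5.98
tool_pos: [0.5472, -0.1156, 0.0382]
eef_rot: [0.793, -0.61, 0.001, -0.0]
contact_force: [0.6, 0.5, -0.2]
opening: 0.701
```

play_rows --deltas '[[[1,0,0,0.004,0,0,0],[1,0,0,0.005,0,0,0],[1,0,0,0.005,0,0,0]]]'

```text
clock: 6.35
tool_pos: [0.5473, -0.1156, 0.0368]
eef_rot: [0.793, -0.61, 0.001, -0.0]
contact_force: [0.3, -0.5, -0.5]
opening: 0.703
```

play_rows --deltas '[[[1,0,0,0.003,0,0,0],[1,0,0,0.003,0,0,0],[-0.64,0,0,0.003,0,0,0],[-0.64,0,0,0.003,0,0,0],[-0.64,0,0,0.003,0,0,0]]]'

```text
clock: 6.98
tool_pos: [0.5472, -0.1156, 0.0357]
eef_rot: [0.793, -0.61, 0.001, -0.0]
contact_force: [0.1, -0.1, -0.3]
opening: 0.821
```

play_rows --deltas '[[[-0.64,0,0,-0.1,0,0,0],[-0.64,0,0,-0.3,0,0,0],[-0.64,0,0,-0.3,0,0,0],[-0.64,0,0,-0.3,0,0,0]]]'

```text
clock: 7.48
tool_pos: [0.5468, -0.1157, 0.1256]
eef_rot: [0.793, -0.61, 0.001, -0.0]
contact_force: [-0.2, 0.3, -1.0]
opening: 0.817
```

Run:
```python
from h import *
import pickle
delta(jw(-130,-40,128),TH+np.pi/2)
m=vision.camera_model('wrist');im=vision.snapshot('wrist');pickle.dump((m,im),open('w5.pkl','wb'));crop(im,0,0,640,480,1,'w5.png')
```

```text
pos [ 0.5468 -0.1157  0.1256] shift n [-0.2344  0.1331 -0.0084] mm [-70.3  39.9  -2.5]
turn n [-5.000e-04  1.000e-04  4.998e-01] deg [-0.1  0.  90. ]
t 7.475 F [-0.2   0.27 -1.01] open 0.817
```

View pics/w5.png

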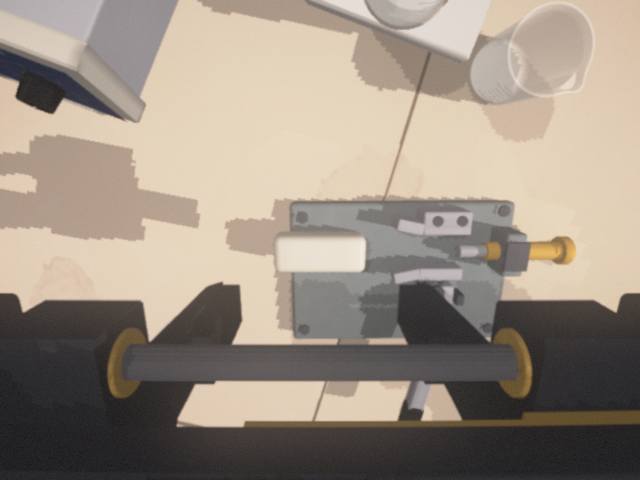

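Run:
```python
from h import *
import pickle
m,im=pickle.load(open('w5.pkl','rb'))
crop(im,265,190,585,350,2.5,'w5c.png')
```

```text
(no output)
```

View pics/w5c.png

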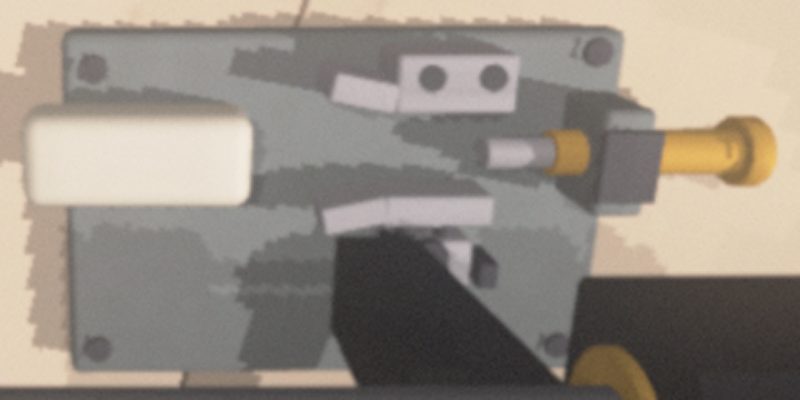

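Run:
```python
from h import *
import pickle
m,im=pickle.load(open('w5.pkl','rb'))
c=lambda L:(np.array(L)+.5)/2.5-.5+[265,190]
q=lambda L,z:wj(ray(m,c(L),z)).round(1).tolist()
print('block top',q([[26,117],[252,116],[252,205],[30,205]],.033))
print('plate',q([[65,31],[622,31],[75,370]],.012),'jaw',q([[400,111],[516,111]],.032),'pad',q([[388,198],[492,196]],.028),'tip',q([[483,153]],.024),q([[598,168],[662,167]],.0375))
```

```text
block top [[-88.8, 12.9], [-29.9, 13.0], [-29.0, -11.7], [-88.7, -11.6]]
plate [[-79.8, 32.1], [76.0, 32.0], [-79.3, -74.3]] jaw [[9.1, 14.1], [39.7, 14.0]] pad [[9.0, -11.6], [37.7, -11.1]] tip [[35.5, 0.0]] [[60.6, 0.0], [77.5, 0.3]]
```

Run:
```python
from h import *
import pickle
m,im=pickle.load(open('w5.pkl','rb'))
print(wj(ray(m,[[478,85],[520,105]],0)),get_state()['q'])
delta(jw(-118,0.3,128),TH-np.pi/2)
```

```text
[[ 47.0850455  109.47994887]
 [ 77.55318706  96.98594965]] [ 0.23773856  0.79963185 -0.18941732  1.87698798  0.29036483  0.49169942
 -1.46420253]
pos [ 0.5463 -0.1156  0.1249] shift n [-0.1938 -0.0027 -0.0103] mm [-58.2  -0.8  -3.1]
turn n [ 0.000e+00 -1.000e-04  4.998e-01] deg [ 0. -0. 90.]
t 7.525 F [ 0.04 -0.1   0.59] open 0.821
```

play_rows --deltas '[[[1,-0.1,0,-0.01,0,0,0.1],[1,-0.194,-0.003,-0.01,0,0,0.2],[1,-0.194,-0.003,-0.01,0,0,0.3],[1,-0.194,-0.003,-0.01,0,0,0.4],[1,-0.194,-0.003,-0.01,0,0,0.5]]]'

```text
clock: 8.15
tool_pos: [0.5312, -0.059, 0.1264]
eef_rot: [-0.429, 0.903, 0.0, -0.002]
contact_force: [1.0, -0.4, 0.6]
opening: 0.27
```

Run:
```python
from h import *
delta(jw(-118,0.3,128),TH-np.pi/2)
```

```text
pos [ 0.5312 -0.059   0.1264] shift n [-0.0015 -0.0028 -0.0054] mm [-0.4 -0.9 -1.6]
turn n [ 0.0004 -0.001   0.1996] deg [ 0.1 -0.2 35.9]
t 8.15 F [ 1.   -0.42  0.57] open 0.27
```

play_rows --deltas '[[[1,0,-0.003,0,0,0,0.06],[1,0,-0.003,0,0,0,0.12],[1,0,-0.003,0,0,0,0.18],[1,0,-0.003,0,0,-0.001,0.2],[1,0,-0.003,0,0,-0.001,0.2]]]'

```text
clock: 8.78
tool_pos: [0.531, -0.0594, 0.125]
eef_rot: [-0.129, 0.992, 0.0, -0.002]
contact_force: [0.1, 0.2, 0.1]
opening: 0.008
```

Run:
```python
from h import *
delta(jw(-118,0.3,35),TH-np.pi/2)
im=vision.snapshot('wrist');crop(im,0,0,640,480,1,'w6.png')
```

```text
pos [ 0.531  -0.0594  0.125 ] shift n [-0.005  -0.0005  0.3001] mm [-1.5 -0.2 90. ]
turn n [ 0.0004 -0.001  -0.0001] deg [ 0.1 -0.2 -0. ]
t 8.775 F [0.11 0.2  0.08] open 0.008
```

View pics/w6.png

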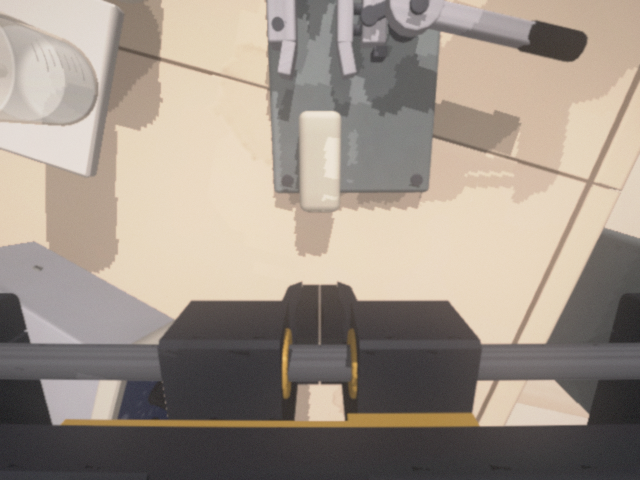

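play_rows --deltas '[[[1,-0.005,-0.03,0.1,0,-0.001,0],[1,-0.005,-0.03,0.2,0,-0.001,0],[1,-0.005,-0.03,0.27,0,-0.001,0],[1,-0.005,-0.03,0.3,0,-0.001,0],[1,-0.005,-0.03,0.3,0,-0.001,0]]]'

```text
clock: 9.45
tool_pos: [0.5343, -0.0677, 0.0348]
eef_rot: [-0.13, 0.992, 0.001, -0.0]
contact_force: [-0.2, -0.2, 0.1]
opening: 0.007
```

```bash
cat >> h.py <<'E'
def st():
    s=get_state(); f=wj(s['contact_force'][None]/1e3*1+np.r_[O,0])[0]
    print('jig xy',wj(s['tool_pos']).round(2),'z',s['tool_pos'][2].round(4),'Fjig',f.round(2),'Fz',s['contact_force'][2].round(2),'t',round(s['clock'],2))
E
python3 - <<'E'
from h import *
st(); delta(jw(-70,0.3,35),TH-np.pi/2)
im=vision.snapshot('wrist');crop(im,0,0,640,480,1,'w7.png')
E
```

```text
jig xy [[-109.19    0.19]] z 0.0348 Fjig [ 0.09 -0.26] Fz 0.05 t 9.45
pos [ 0.5343 -0.0677  0.0348] shift n [-0.0002 -0.1306 -0.0009] mm [ -0.1 -39.2  -0.3]
turn n [ 0.0006 -0.0002  0.0003] deg [ 0.1 -0.   0.1]
t 9.45 F [-0.23 -0.16  0.05] open 0.007
```

View pics/w7.png

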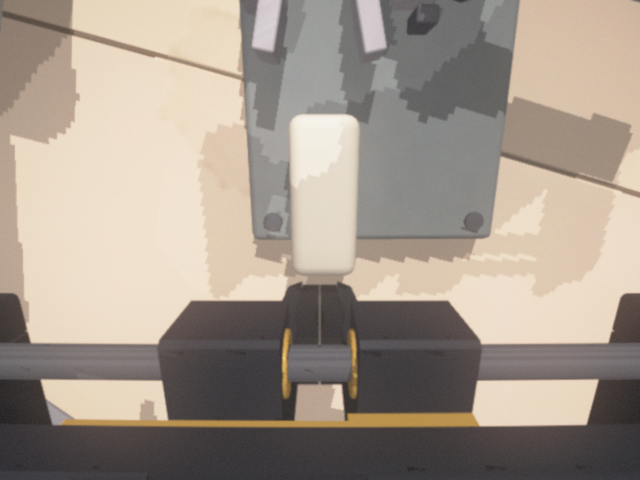

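play_rows --deltas '[[[1,0,-0.025,0,0,0,0],[1,0,-0.05,0,0,0,0],[1,0,-0.075,0,0,0,0],[1,0,-0.1,0,0,0,0],[1,0,-0.125,0,0,0,0]]]'

```text
clock: 10.12
tool_pos: [0.5446, -0.1045, 0.0354]
eef_rot: [-0.13, 0.992, 0.001, 0.0]
contact_force: [0.3, 1.2, 0.6]
opening: 0.005
```

Run:
```python
from h import *
st(); delta(jw(-55,0.3,35),TH-np.pi/2)
im=vision.snapshot('wrist');crop(im,120,0,520,300,2,'w8.png')
```

```text
jig xy [[-71.01   0.68]] z 0.0354 Fjig [-1.07  0.64] Fz 0.57 t 10.12
pos [ 0.5446 -0.1045  0.0354] shift n [ 0.0013 -0.0534  0.0014] mm [  0.4 -16.    0.4]
turn n [0.0004 0.0002 0.0002] deg [0.1 0.  0. ]
t 10.125 F [0.35 1.2  0.57] open 0.005
```

View pics/w8.png

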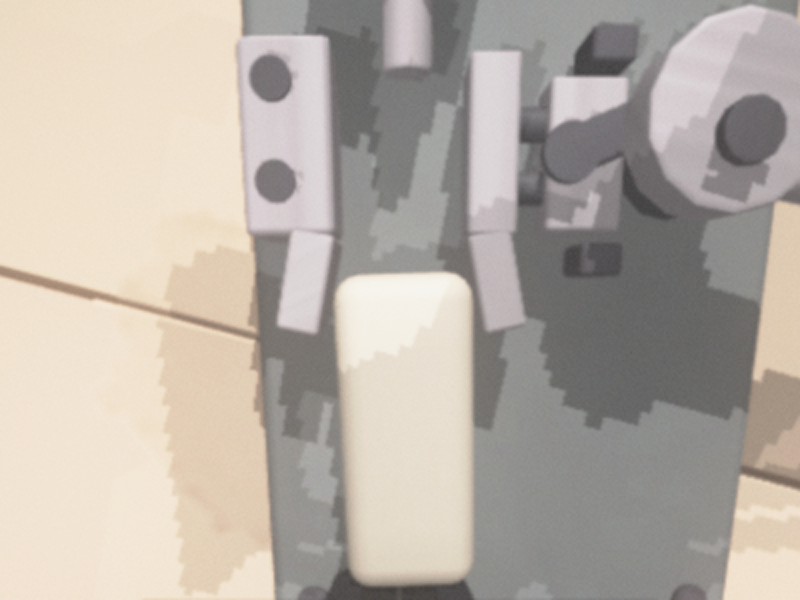

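play_rows --deltas '[[[1,0,-0.01,0,0,0,0],[1,0,-0.02,0,0,0,0],[1,0,-0.03,0,0,0,0],[1,0,-0.04,0,0,0,0]]]'

```text
clock: 10.68
tool_pos: [0.5468, -0.1112, 0.0354]
eef_rot: [-0.132, 0.991, 0.005, -0.001]
contact_force: [-3.1, 13.7, 8.5]
opening: 0.007
```

Run:
```python
from h import *
st(); delta(jw(-45,0.3,35),TH-np.pi/2)
im=vision.snapshot('wrist');crop(im,120,0,520,300,2,'w9.png')
```

```text
jig xy [[-63.97   1.09]] z 0.0354 Fjig [-14.05   0.51] Fz 8.5 t 10.68
pos [ 0.5468 -0.1112  0.0354] shift n [ 0.0029 -0.0632  0.0007] mm [  0.9 -19.    0.2]
turn n [ 0.003  -0.0003  0.0014] deg [ 0.5 -0.   0.3]
t 10.675 F [-3.12 13.71  8.5 ] open 0.007
```

View pics/w9.png

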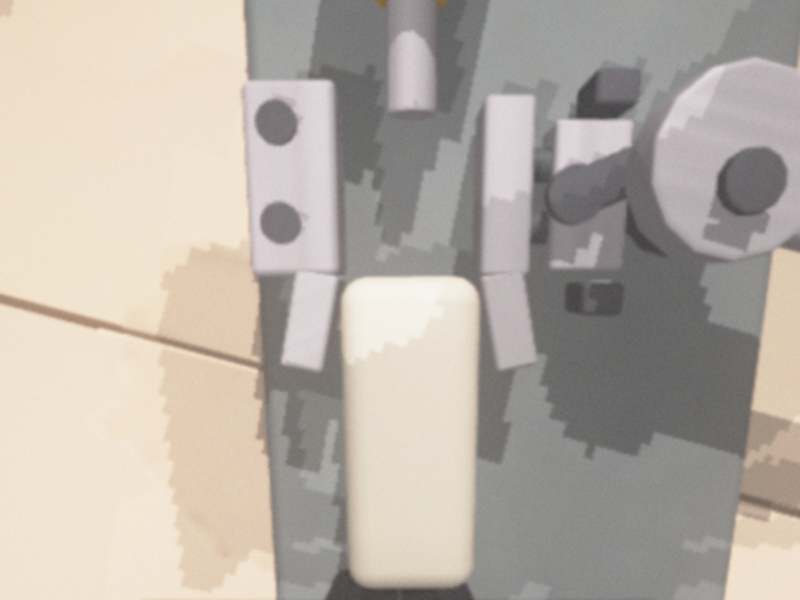

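play_rows --deltas '[[[1,0.002,-0.015,0,0.002,0,0.001],[1,0.002,-0.025,0,0.002,0,0.001],[1,0.002,-0.035,0,0.002,0,0.001],[1,0.002,-0.035,0,0.002,0,0.001]]]'

```text
clock: 11.22
tool_pos: [0.5481, -0.1168, 0.0354]
eef_rot: [-0.132, 0.991, 0.005, -0.002]
contact_force: [-1.7, 9.6, 5.9]
opening: 0.008
```

Run:
```python
from h import *
st(); delta(jw(-45,0.3,35),TH-np.pi/2)
```

```text
jig xy [[-58.27   0.89]] z 0.0354 Fjig [-9.74  0.88] Fz 5.92 t 11.22
pos [ 0.5481 -0.1168  0.0354] shift n [ 0.0022 -0.0442  0.0007] mm [  0.7 -13.3   0.2]
turn n [ 0.0033 -0.0007  0.0016] deg [ 0.6 -0.1  0.3]
t 11.225 F [-1.65  9.64  5.92] open 0.008
```

play_rows --deltas '[[[1,0.002,-0.02,0,0.003,0,0.001],[1,0.002,-0.03,0,0.003,0,0.001],[1,0.002,-0.035,0,0.003,0,0.001],[1,0.002,-0.035,0,0.003,0,0.001]]]'

```text
clock: 11.72
tool_pos: [0.5496, -0.1221, 0.0353]
eef_rot: [-0.132, 0.991, 0.004, -0.002]
contact_force: [-2.4, 9.1, 6.7]
opening: 0.009
```

Run:
```python
from h import *
st()
```

```text
jig xy [[-52.68   0.98]] z 0.0353 Fjig [-9.43  0.07] Fz 6.7 t 11.72
```

play_rows --deltas '[[[1,0.002,-0.02,0,0.003,0,0.001],[1,0.002,-0.03,0,0.003,0,0.001],[1,0.002,-0.035,0,0.003,0,0.001],[1,0.002,-0.035,0,0.003,0,0.001]]]'

```text
clock: 12.22
tool_pos: [0.5512, -0.1276, 0.0353]
eef_rot: [-0.133, 0.991, 0.003, -0.002]
contact_force: [-1.8, 9.3, 5.2]
opening: 0.006
```

Run:
```python
from h import *
st(); delta(jw(-40,0.3,35),TH-np.pi/2)
im=vision.snapshot('wrist');crop(im,120,0,520,300,2,'w10.png')
```

```text
jig xy [[-47.03   1.09]] z 0.0353 Fjig [-9.43  0.65] Fz 5.19 t 12.22
pos [ 0.5512 -0.1276  0.0353] shift n [ 0.0028 -0.0234  0.0008] mm [ 0.8 -7.   0.2]
turn n [ 0.0018 -0.0012  0.0021] deg [ 0.3 -0.2  0.4]
t 12.225 F [-1.79  9.28  5.19] open 0.006
```

View pics/w10.png

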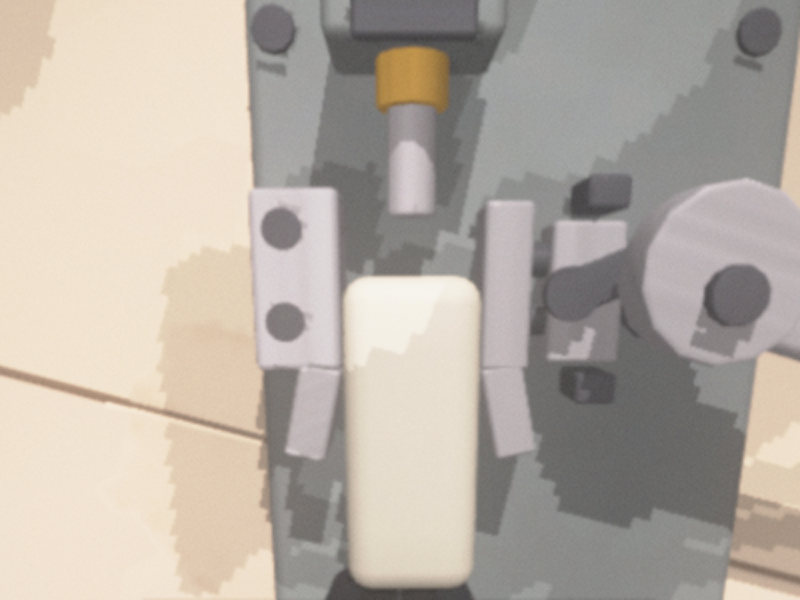

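play_rows --deltas '[[[1,0.002,-0.02,0,0.002,0,0.001],[1,0.002,-0.03,0,0.002,0,0.001],[1,0.002,-0.035,0,0.002,0,0.001],[1,0.002,-0.035,0,0.002,0,0.001]]]'

```text
clock: 12.78
tool_pos: [0.5527, -0.1329, 0.0353]
eef_rot: [-0.133, 0.991, 0.003, -0.003]
contact_force: [-2.0, 9.4, 6.7]
opening: 0.005
```

Run:
```python
from h import *
st()
```

```text
jig xy [[-41.5    1.22]] z 0.0353 Fjig [-9.57  0.51] Fz 6.69 t 12.78
```

play_rows --deltas '[[[1,0.002,-0.02,0,0.002,0,0.001],[1,0.002,-0.027,0,0.002,0,0.001],[1,0.002,-0.027,0,0.002,0,0.001],[1,0.002,-0.027,0,0.002,0,0.001]]]'

```text
clock: 13.28
tool_pos: [0.5535, -0.1357, 0.0353]
eef_rot: [-0.133, 0.991, 0.004, -0.003]
contact_force: [-1.5, 9.6, 6.7]
opening: 0.003
```

Run:
```python
from h import *
st()
im=vision.snapshot('wrist');crop(im,120,0,520,300,2,'w11.png')
```

```text
jig xy [[-38.52   1.26]] z 0.0353 Fjig [-9.67  1.02] Fz 6.74 t 13.28
```

View pics/w11.png

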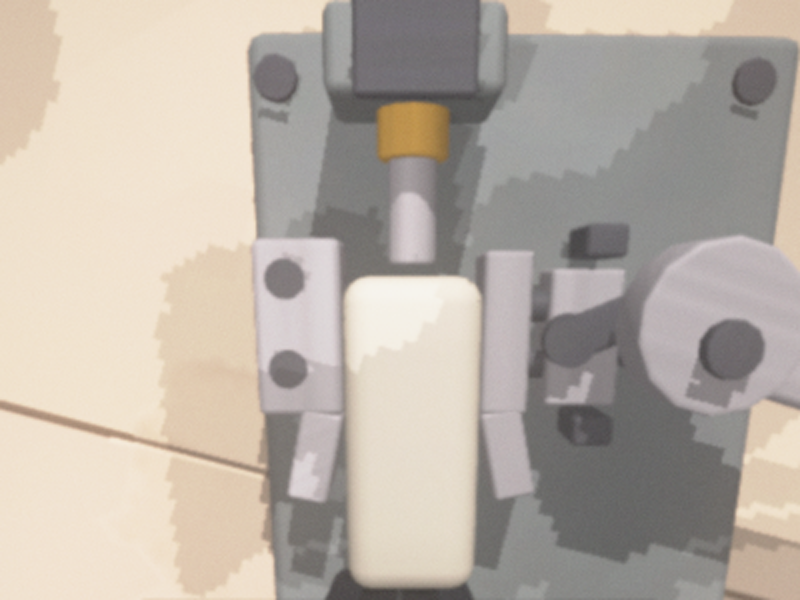

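play_rows --deltas '[[[1,0.002,-0.018,0,0.002,0,0.001],[1,0.002,-0.022,0,0.002,0,0.001],[1,0.002,-0.022,0,0.002,0,0.001],[1,0.002,-0.022,0,0.002,0,0.001]]]'

```text
clock: 13.82
tool_pos: [0.5538, -0.1369, 0.0353]
eef_rot: [-0.134, 0.991, 0.004, -0.004]
contact_force: [-2.1, 10.1, 7.4]
opening: 0.002
```

Run:
```python
from h import *
st()
```

```text
jig xy [[-37.37   1.28]] z 0.0353 Fjig [-10.3    0.56] Fz 7.42 t 13.82
```

play_rows --deltas '[[[1,0.002,-0.018,0,0.002,0,0.001],[1,0.002,-0.022,0,0.002,0,0.001],[1,0.002,-0.022,0,0.002,0,0.001],[1,0.002,-0.022,0,0.002,0,0.001]]]'

```text
clock: 14.32
tool_pos: [0.5541, -0.1379, 0.0353]
eef_rot: [-0.134, 0.991, 0.005, -0.005]
contact_force: [-1.1, 10.9, 6.7]
opening: 0.007
```

Run:
```python
from h import *
st()
im=vision.snapshot('wrist');crop(im,120,0,520,300,2,'w12.png')
```

```text
jig xy [[-36.32   1.29]] z 0.0353 Fjig [-10.84   1.76] Fz 6.7 t 14.32
```

View pics/w12.png

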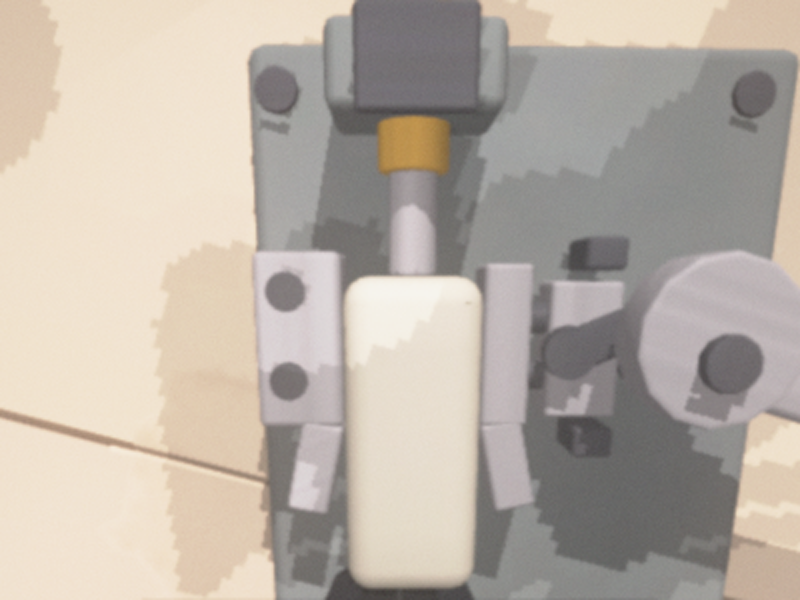

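play_rows --deltas '[[[1,0.002,-0.018,0,0.002,0,0.001],[1,0.002,-0.024,0,0.002,0,0.001],[1,0.002,-0.024,0,0.002,0,0.001],[1,0.002,-0.024,0,0.002,0,0.001]]]'

```text
clock: 14.88
tool_pos: [0.5543, -0.1386, 0.0352]
eef_rot: [-0.134, 0.991, 0.007, -0.006]
contact_force: [-3.2, 11.1, 7.7]
opening: 0.01
```

Run:
```python
from h import *
st()
```

```text
jig xy [[-35.57   1.24]] z 0.0352 Fjig [-11.52  -0.2 ] Fz 7.69 t 14.88
```

play_rows --deltas '[[[1,0.002,-0.02,0,0.002,0,0.001],[1,0.002,-0.025,0,0.002,0,0.001],[1,0.002,-0.025,0,0.002,0,0.001],[1,0.002,-0.025,0,0.002,0,0.001]]]'

```text
clock: 15.38
tool_pos: [0.5543, -0.1387, 0.0352]
eef_rot: [-0.135, 0.991, 0.009, -0.007]
contact_force: [-2.9, 12.9, 7.7]
opening: 0.006
```

Run:
```python
from h import *
st()
im=vision.snapshot('wrist');crop(im,120,0,520,300,2,'w13.png')
```

```text
jig xy [[-35.5    1.27]] z 0.0352 Fjig [-13.24   0.55] Fz 7.68 t 15.38
```

View pics/w13.png

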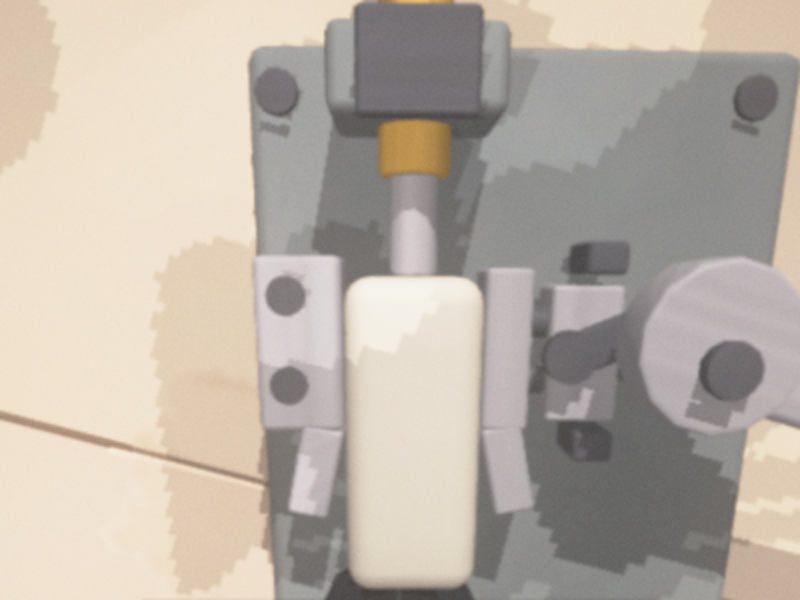

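play_rows --deltas '[[[1,0.003,-0.022,0,0.004,0,0.002],[1,0.003,-0.029,0,0.004,0,0.002],[1,0.003,-0.029,0,0.004,0,0.002],[1,0.003,-0.029,0,0.004,0,0.002]]]'

```text
clock: 15.92
tool_pos: [0.5545, -0.1393, 0.0352]
eef_rot: [-0.135, 0.991, 0.008, -0.008]
contact_force: [-3.7, 13.0, 9.9]
opening: 0.008
```

Run:
```python
from h import *
st(); delta(jw(-35,0.3,35),TH-np.pi/2)
im=vision.snapshot('wrist');crop(im,120,0,520,300,2,'w14.png')
```

```text
jig xy [[-34.82   1.25]] z 0.0352 Fjig [-13.52  -0.25] Fz 9.87 t 15.93
pos [ 0.5545 -0.1393  0.0352] shift n [0.0032 0.0006 0.0007] mm [0.9 0.2 0.2]
turn n [ 0.006  -0.0044  0.0034] deg [ 1.1 -0.8  0.6]
t 15.925 F [-3.71 13.    9.87] open 0.008
```

View pics/w14.png

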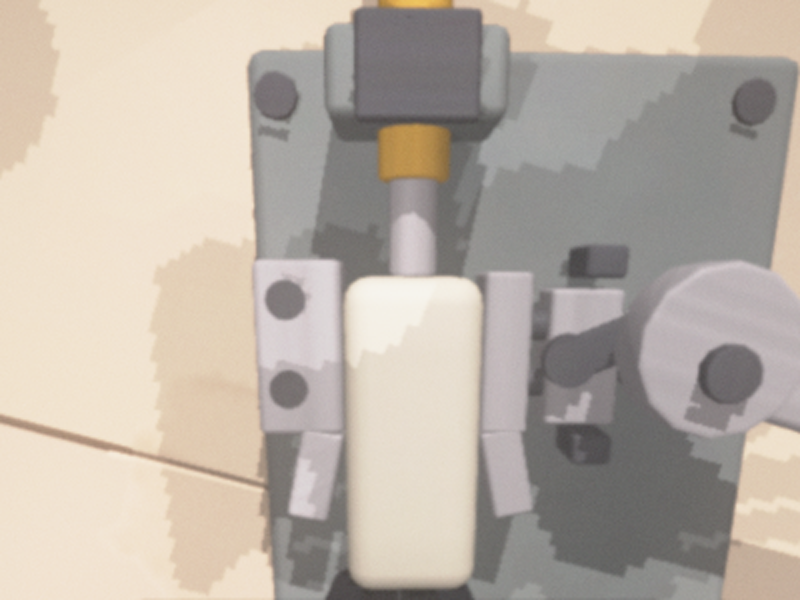

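play_rows --deltas '[[[1,0.003,-0.022,0,0.005,-0.002,0.002],[1,0.003,-0.03,0,0.005,-0.002,0.002],[1,0.003,-0.03,0,0.005,-0.002,0.002],[1,0.003,-0.03,0,0.005,-0.002,0.002]]]'

```text
clock: 16.48
tool_pos: [0.5545, -0.1395, 0.0351]
eef_rot: [-0.135, 0.991, 0.007, -0.006]
contact_force: [-2.7, 15.4, 10.6]
opening: 0.004
```

Run:
```python
from h import *
st(); delta(jw(-35,0.3,35),TH-np.pi/2)
import pickle
m=vision.camera_model('wrist');im=vision.snapshot('wrist');crop(im,120,0,520,300,2,'w15.png')
pickle.dump((m,im),open('w15.pkl','wb'))
```

```text
jig xy [[-34.68   1.24]] z 0.0351 Fjig [-15.54   1.36] Fz 10.57 t 16.48
pos [ 0.5545 -0.1395  0.0351] shift n [0.0031 0.0011 0.0005] mm [0.9 0.3 0.1]
turn n [ 0.0051 -0.0031  0.0033] deg [ 0.9 -0.6  0.6]
t 16.475 F [-2.68 15.37 10.57] open 0.004
```

View pics/w15.png

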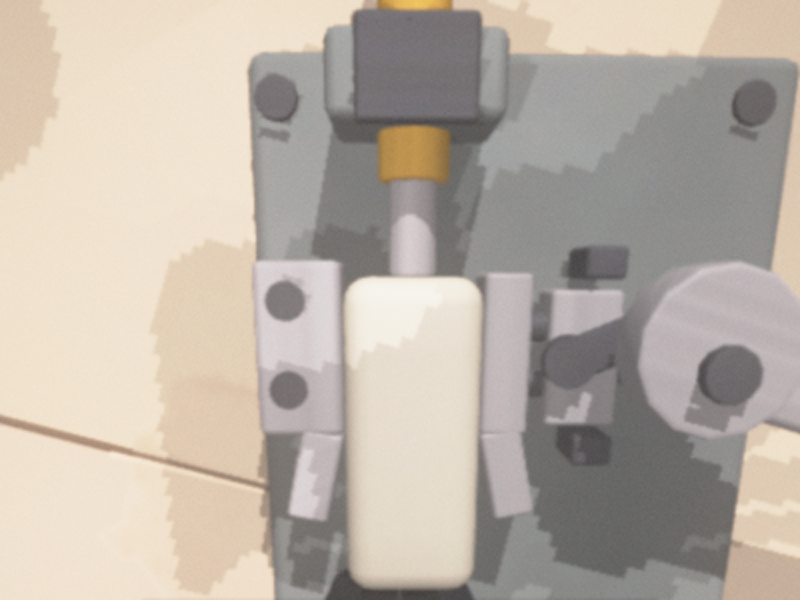

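play_rows --deltas '[[[1,0,0.03,0,0,0,0],[1,0,0.08,0,0,0,0],[1,0,0.1,-0.1,0,0,0],[1,0,0.1,-0.3,0,0,0],[1,0,0.1,-0.3,0,0,0]]]'

```text
clock: 17.15
tool_pos: [0.5502, -0.1129, 0.1292]
eef_rot: [-0.134, 0.991, 0.005, -0.002]
contact_force: [0.4, -0.2, -1.4]
opening: 0.013
```

Run:
```python
from h import *
st(); delta(jw(-35,-40,130),TH-np.pi/2)
print(get_state()['q'].round(2))
import pickle
m=vision.camera_model('wrist');im=vision.snapshot('wrist');crop(im,0,0,640,480,1,'w16.png')
pickle.dump((m,im),open('w16.pkl','wb'))
```

```text
jig xy [[-61.41   3.94]] z 0.1292 Fjig [0.32 0.33] Fz -1.35 t 17.15
pos [ 0.5502 -0.1129  0.1292] shift n [ 0.1473 -0.0866 -0.0031] mm [ 44.2 -26.   -0.9]
turn n [ 0.0035 -0.0009  0.003 ] deg [ 0.6 -0.2  0.5]
t 17.15 F [ 0.4  -0.22 -1.35] open 0.013
[ 0.01  0.81  0.2   1.87 -0.32  0.5  -2.45]
```

View pics/w16.png

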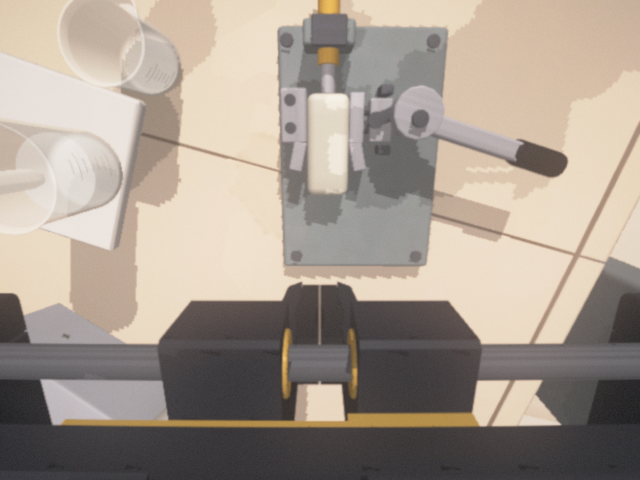

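Run:
```python
from h import *
import pickle
m,im=pickle.load(open('w16.pkl','rb'))
crop(im,270,10,580,210,2.5,'w16c.png')
```

```text
(no output)
```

View pics/w16c.png

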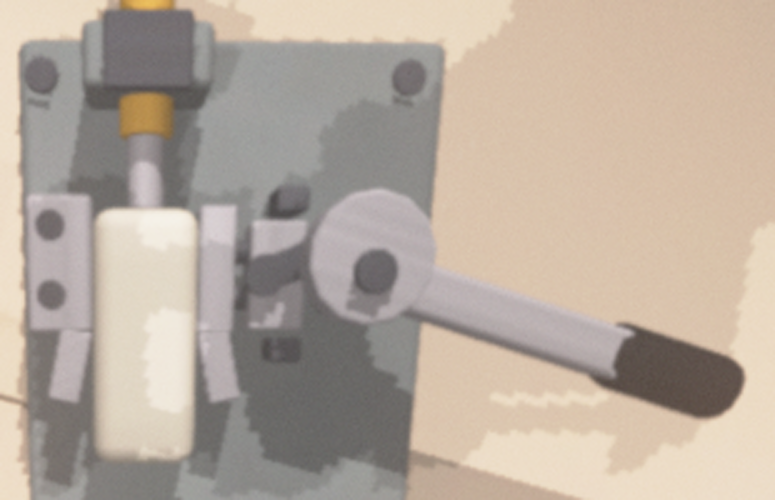

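Run:
```python
from h import *
import pickle
m,im=pickle.load(open('w16.pkl','rb'))
c=lambda L:(np.array(L)+.5)/2.5-.5+[270,10]
q=lambda L,z:wj(ray(m,c(L),z))
t=q([[740,384]],.037);k=q([[620,349]],.037);p=q([[376,271]],.05)
print('tip',t,'grip inner',k,'pivot',p, 'phi',np.arctan2(*(t-k)[0][::-1]),np.arctan2(t[0,1]+52,t[0,0]-22),np.hypot(*(t[0]-[22,-52])))
print('jaw',q([[90,205],[90,328]],.032),'cap',q([[150,48]],.0375),'plate',q([[25,43],[444,45]],.012))
phi=np.arctan2(t[0,1]+52,t[0,0]-22)
def L(phi,gap=0,r=80):
    return jw(22+r*np.cos(phi)+(17+gap)*np.sin(phi),-52+r*np.sin(phi)-(17+gap)*np.cos(phi),45)
d=L(phi,12);print(wj(d));d[2]=.129;delta(d,TH+phi)
```

```text
tip [[  -2.43820288 -147.86456494]] grip inner [[   5.50709209 -116.21570909]] pivot [[ 21.92435025 -51.02909266]] phi -1.8167585137003923 -1.8204041869799463 98.93048353282533
jaw [[37.17354297 13.46453997]
 [ 8.95776738 13.52187741]] cap [[69.16846452 -0.11871933]] plate [[ 76.98422831  30.20096833]
 [ 77.80131793 -74.03242324]]
[[ -25.86319085 -122.35705339]]
pos [ 0.5488 -0.1124  0.1273] shift n [ 0.4181 -0.1175 -0.0047] mm [125.4 -35.2  -1.4]
turn n [ 0.0039 -0.0026  0.0826] deg [ 0.7 -0.5 14.9]
t 17.2 F [ 0.23  0.84 -0.57] open 0.008
```

Run:
```python
from h import *
delta(jw(-30,-120,129),TH-np.pi/2)
```

```text
pos [ 0.5488 -0.1124  0.1273] shift n [ 0.4101 -0.1037 -0.0046] mm [123.  -31.1  -1.4]
turn n [ 0.0042 -0.002   0.0031] deg [ 0.8 -0.4  0.6]
t 17.2 F [ 0.23  0.84 -0.57] open 0.008
```

play_rows --deltas '[[[1,0.2,-0.06,-0.005,0.004,-0.002,0.003],[1,0.41,-0.104,-0.005,0.004,-0.002,0.003],[1,0.41,-0.104,-0.005,0.004,-0.002,0.003],[1,0.41,-0.104,-0.005,0.004,-0.002,0.003],[1,0.41,-0.104,-0.005,0.004,-0.002,0.003]]]'

```text
clock: 17.82
tool_pos: [0.44, -0.1743, 0.1286]
eef_rot: [-0.131, 0.991, 0.0, 0.0]
contact_force: [0.4, 0.0, -0.1]
opening: 0.006
```

Run:
```python
from h import *
st();delta(jw(-30,-120,45),TH-np.pi/2);print(get_state()['q'].round(2))
im=vision.snapshot('wrist');crop(im,0,0,640,480,1,'w17.png')
```

```text
jig xy [[ -30.39 -118.33]] z 0.1286 Fjig [0.05 0.37] Fz -0.1 t 17.82
pos [ 0.44   -0.1743  0.1286] shift n [ 0.0058 -0.0015  0.2787] mm [ 1.7 -0.4 83.6]
turn n [0.0003 0.0003 0.0008] deg [0.  0.  0.1]
t 17.825 F [ 0.37  0.05 -0.1 ] open 0.006
[ 0.21  0.74  0.12  2.14 -0.3   0.29 -2.3 ]
```

View pics/w17.png

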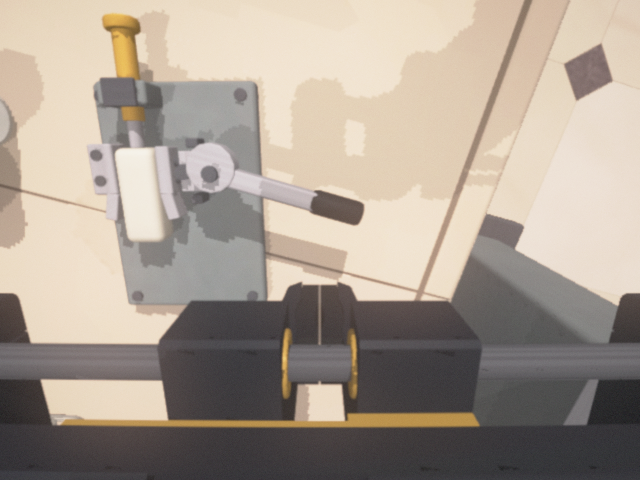

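play_rows --deltas '[[[1,0.006,-0.0015,0.1,0,0,0],[1,0.006,-0.0015,0.2,0,0,0],[1,0.006,-0.0015,0.279,0,0,0],[1,0.006,-0.0015,0.279,0,0,0]]]'

```text
clock: 18.38
tool_pos: [0.4385, -0.1742, 0.0436]
eef_rot: [-0.132, 0.991, 0.001, -0.001]
contact_force: [0.4, 0.7, 0.6]
opening: 0.005
```

```bash
cat >> h.py <<'E'
def L(phi,gap=0,r=78,z=45):
    return jw(22+r*np.cos(phi)+(17+gap)*np.sin(phi),-52+r*np.sin(phi)-(17+gap)*np.cos(phi),z)
def rows(phis,gap,z=45,ymin=-1.57,r=78):
    s=get_state(); q=R.from_quat(s['eef_rot'])
    for f in phis:
        d=q.inv().apply(L(f,gap,r,z)-s['tool_pos'])/.3
        y=TH+max(f,ymin); t=R.from_matrix(np.array([[np.cos(y),np.sin(y),0],[np.sin(y),-np.cos(y),0],[0,0,-1]]))
        v=(q.inv()*t).as_rotvec()/np.pi
        print([1]+d.round(3).tolist()+v.round(3).tolist())
E
python3 - <<'E'
from h import *
st();print(get_state()['moment']);delta(jw(-18,-120,45),TH-np.pi/2)
im=vision.snapshot('wrist');crop(im,0,0,640,480,1,'w18.png')
rows([-1.75,-1.65,-1.57,-1.5,-1.4],-2)
E
```

```text
jig xy [[ -30.96 -119.81]] z 0.0436 Fjig [-0.59  0.57] Fz 0.57 t 18.38
[ 0.11791431 -0.03412993 -0.01122435]
pos [ 0.4385 -0.1742  0.0436] shift n [ 0.0008 -0.0432 -0.0048] mm [  0.2 -13.   -1.5]
turn n [ 0.0008 -0.0003  0.0013] deg [ 0.1 -0.   0.2]
t 18.375 F [0.4  0.72 0.57] open 0.005
[1, 0.022, -0.08, -0.002, 0.0, 0.0, 0.001]
[1, 0.03, -0.105, -0.002, 0.0, 0.0, 0.001]
[1, 0.035, -0.125, -0.002, 0.0, 0.0, 0.001]
[1, 0.038, -0.144, -0.002, 0.0, 0.0, -0.021]
[1, 0.04, -0.17, -0.002, 0.0, 0.0, -0.053]
```

View pics/w18.png

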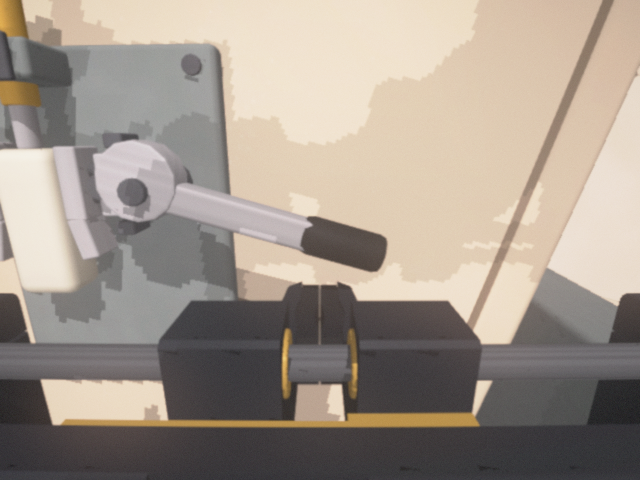

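play_rows --deltas '[[[1,0.01,-0.05,0,0,0,0.001],[1,0.022,-0.08,-0.002,0,0,0.001],[1,0.03,-0.105,-0.002,0,0,0.001],[1,0.035,-0.125,-0.002,0,0,0.001]]]'

```text
clock: 18.92
tool_pos: [0.4391, -0.2133, 0.0455]
eef_rot: [-0.13, 0.991, 0.001, 0.001]
contact_force: [1.8, 6.4, 2.1]
opening: 0.003
```

Run:
```python
from h import *
st()
im=vision.snapshot('wrist');crop(im,0,0,640,480,1,'w19.png')
rows([-1.5,-1.4,-1.3,-1.2,-1.1],-2)
```

```text
jig xy [[   6.99 -129.28]] z 0.0455 Fjig [-5.75  3.41] Fz 2.05 t 18.93
[1, 0.005, -0.016, 0.002, 0.0, 0.001, -0.022]
[1, 0.007, -0.042, 0.002, 0.0, 0.001, -0.054]
[1, 0.006, -0.069, 0.001, 0.0, 0.001, -0.086]
[1, 0.002, -0.095, 0.001, 0.0, 0.001, -0.118]
[1, -0.004, -0.121, 0.001, 0.0, 0.001, -0.15]
```

View pics/w19.png

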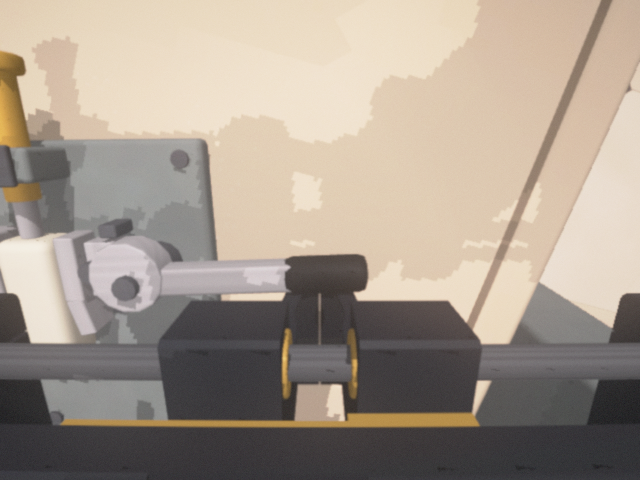

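play_rows --deltas '[[[1,0.005,-0.03,0.002,0,0.001,-0.03],[1,0.007,-0.055,0.002,0,0.001,-0.06],[1,0.006,-0.075,0.002,0,0.001,-0.09],[1,0.002,-0.1,0.002,0,0.001,-0.12],[1,-0.004,-0.125,0.002,0,0.001,-0.15]]]'

```text
clock: 19.6
tool_pos: [0.4479, -0.2476, 0.0448]
eef_rot: [-0.36, 0.933, 0.003, -0.002]
contact_force: [-1.6, 7.5, 4.3]
opening: 0.006
```

Run:
```python
from h import *
st()
rows([-1.1,-1.,-.9,-.8,-.7],-4)
```

```text
jig xy [[  42.48 -129.56]] z 0.0448 Fjig [-7.66  0.33] Fz 4.28 t 19.6
[1, -0.001, -0.013, -0.001, 0.002, -0.001, 0.002]
[1, 0.002, -0.039, -0.001, 0.002, -0.0, -0.03]
[1, 0.002, -0.066, -0.001, 0.002, -0.0, -0.062]
[1, 0.0, -0.092, -0.001, 0.002, -0.0, -0.094]
[1, -0.004, -0.118, -0.001, 0.002, -0.0, -0.125]
```

play_rows --deltas '[[[1,0.002,-0.025,-0.001,0.002,0,-0.02],[1,0.003,-0.046,-0.001,0.002,0,-0.04],[1,0.002,-0.07,-0.001,0.002,0,-0.065],[1,0,-0.094,-0.001,0.002,0,-0.095],[1,-0.004,-0.118,-0.001,0.002,0,-0.125]]]'

```text
clock: 20.23
tool_pos: [0.4687, -0.2718, 0.0446]
eef_rot: [-0.537, 0.844, 0.004, -0.003]
contact_force: [-3.8, 5.7, 4.7]
opening: 0.005
```

Run:
```python
from h import *
st()
im=vision.snapshot('wrist');crop(im,0,0,640,480,1,'w20.png')
rows([-.7,-.6,-.5,-.4,-.3,-.2],-4)
```

```text
jig xy [[  71.16 -115.66]] z 0.0446 Fjig [-6.49 -2.24] Fz 4.67 t 20.23
[1, -0.003, -0.009, -0.001, 0.002, -0.0, 0.001]
[1, 0.0, -0.035, -0.001, 0.002, -0.0, -0.03]
[1, 0.001, -0.061, -0.002, 0.002, 0.0, -0.062]
[1, -0.001, -0.087, -0.002, 0.002, 0.0, -0.094]
[1, -0.006, -0.113, -0.002, 0.002, 0.0, -0.126]
[1, -0.013, -0.139, -0.002, 0.002, 0.0, -0.158]
```

View pics/w20.png

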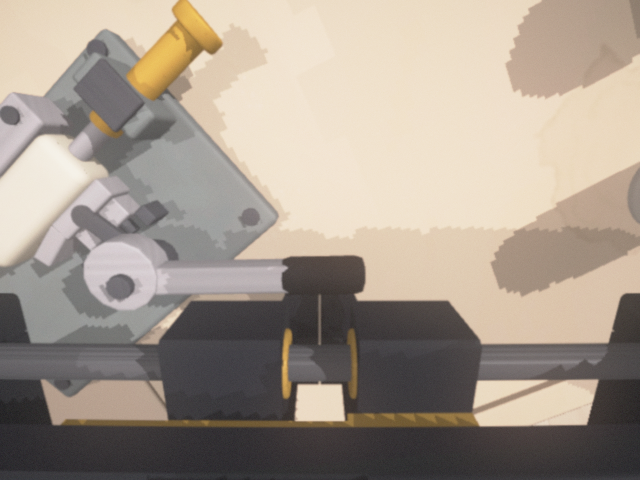

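play_rows --deltas '[[[1,0,-0.022,-0.001,0.002,0,-0.02],[1,0.001,-0.044,-0.001,0.002,0,-0.04],[1,0.001,-0.066,-0.002,0.002,0,-0.065],[1,-0.001,-0.089,-0.002,0.002,0,-0.095],[1,-0.006,-0.113,-0.002,0.002,0,-0.125]]]'

```text
clock: 20.9
tool_pos: [0.4992, -0.2861, 0.0446]
eef_rot: [-0.692, 0.721, 0.002, -0.001]
contact_force: [-1.5, 1.6, -0.2]
opening: 0.006
```

Run:
```python
from h import *
st()
im=vision.snapshot('wrist');crop(im,0,0,640,480,1,'w21.png')
rows([-.3,-.25,-.2,-.15,-.1],-3)
```

```text
jig xy [[ 92.88 -89.85]] z 0.0446 Fjig [-1.97 -1.03] Fz -0.19 t 20.9
[1, -0.005, 0.002, -0.001, 0.0, -0.0, 0.001]
[1, -0.003, -0.011, -0.001, 0.0, -0.0, -0.015]
[1, -0.001, -0.024, -0.001, 0.0, -0.0, -0.031]
[1, -0.0, -0.037, -0.001, 0.0, -0.0, -0.047]
[1, -0.0, -0.051, -0.001, 0.0, -0.0, -0.063]
```

View pics/w21.png

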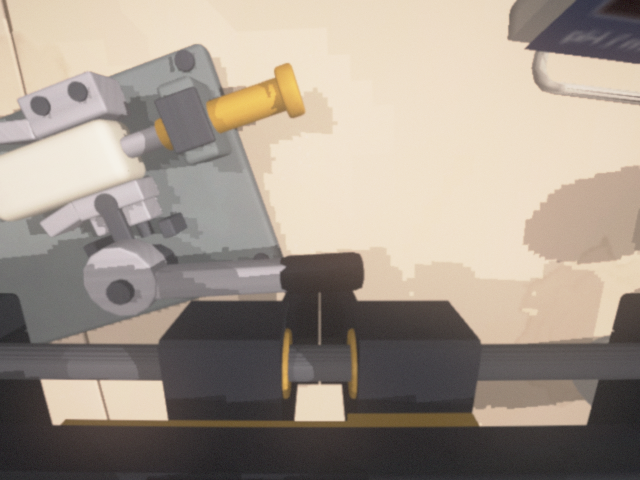

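play_rows --deltas '[[[1,-0.003,-0.011,-0.001,0,0,-0.015],[1,-0.001,-0.024,-0.001,0,0,-0.03],[1,0,-0.037,-0.001,0,0,-0.047],[1,0,-0.037,-0.001,0,0,-0.047]]]'

```text
clock: 21.45
tool_pos: [0.5125, -0.2871, 0.0451]
eef_rot: [0.745, -0.667, -0.0, 0.0]
contact_force: [-0.2, -0.0, -0.0]
opening: 0.003
```

Run:
```python
from h import *
st()
im=vision.snapshot('wrist');crop(im,0,0,640,480,1,'w22.png')
rows([-.15,-.1,-.05],-3)
```

```text
jig xy [[ 97.24 -77.23]] z 0.0451 Fjig [-0.01 -0.21] Fz -0.03 t 21.45
[1, -0.0, -0.0, 0.0, 0.0, 0.0, -0.0]
[1, 0.002, -0.013, 0.0, 0.0, 0.0, -0.016]
[1, 0.003, -0.026, 0.0, 0.0, 0.0, -0.032]
```

View pics/w22.png

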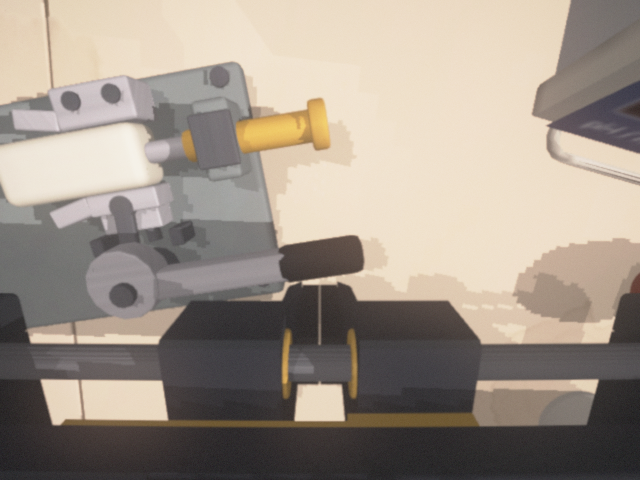

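The lever has snapped clear of the fingers: the grip is at (320,258), parallel to the channel. I'll back off and inspect.

play_rows --deltas '[[[1,0,0.07,0,0,0,0],[1,0,0.1,-0.1,0,0,0],[1,0,0.1,-0.3,0,0,0],[1,0,0.1,-0.55,0,0,0],[1,0,0.1,-0.55,0,0,0]]]'

```text
clock: 22.12
tool_pos: [0.4845, -0.2912, 0.2142]
eef_rot: [0.744, -0.668, 0.003, -0.001]
contact_force: [0.2, 0.1, 0.4]
opening: 0.008
```

Run:
```python
from h import *
import pickle
st();delta(jw(0,-110,220),TH)
m=vision.camera_model('wrist');im=vision.snapshot('wrist');crop(im,0,0,640,480,1,'w23.png')
pickle.dump((m,im),open('w23.pkl','wb'))
im=vision.snapshot('top');crop(im,140,180,440,300,2.6,'t23.png')
```

```text
jig xy [[  93.97 -105.37]] z 0.2142 Fjig [-0.08  0.25] Fz 0.42 t 22.12
pos [ 0.4845 -0.2912  0.2142] shift n [-0.3072  0.0624 -0.0209] mm [-92.2  18.7  -6.3]
turn n [-0.0015 -0.0014 -0.0482] deg [-0.3 -0.3 -8.7]
t 22.125 F [0.22 0.14 0.42] open 0.008
```

View pics/w23.png

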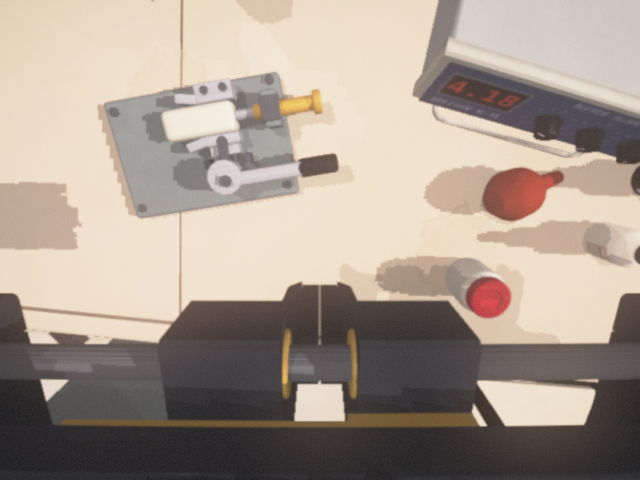

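View pics/t23.png

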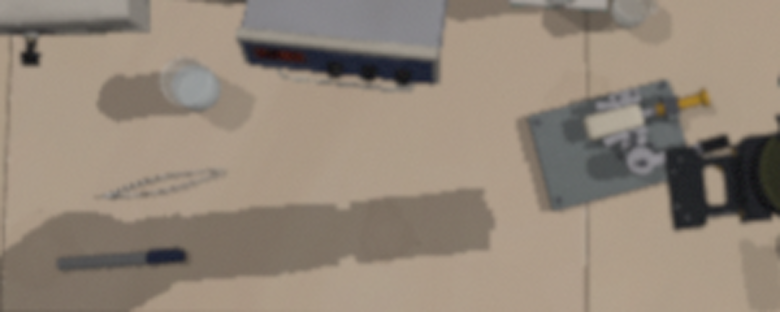

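Run:
```python
from h import *
import pickle
m,im=pickle.load(open('w23.pkl','rb'))
crop(im,95,65,355,225,3,'w23c.png')
```

```text
(no output)
```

View pics/w23c.png

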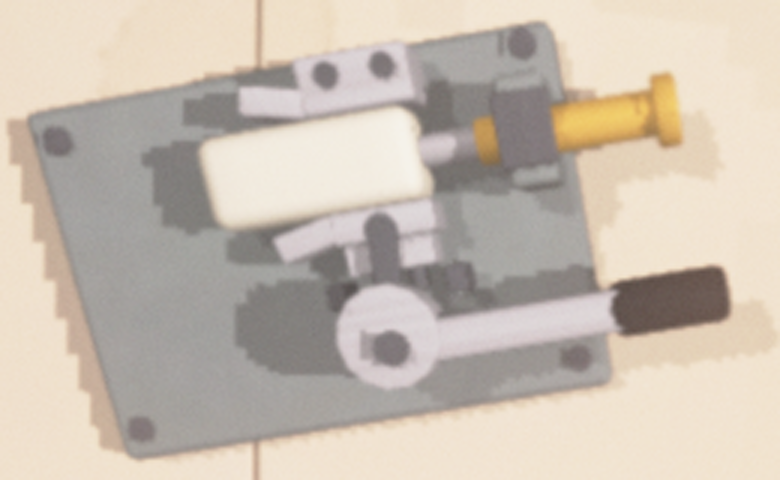

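Run:
```python
from h import *
import pickle
m,im=pickle.load(open('w23.pkl','rb'))
c=lambda L:(np.array(L)+.5)/3-.5+[95,65]
q=lambda L,z:wj(ray(m,c(L),z))
t=q([[727,292]],.037);k=q([[616,312]],.037);p=q([[390,348]],.048)
print(t,k,p,np.arctan2(*(t-k)[0][::-1]),np.arctan2(*(t-p)[0][::-1]))
print('plate edge',q([[30,115],[552,22],[608,382],[132,458]],.012))
print('block top',q([[200,150],[415,110],[430,190],[215,228]],.033),'stop: gold edge, tip at block',q([[478,140],[425,150]],.024))
m,im=pickle.load(open('w5.pkl','rb'));c=lambda L:(np.array(L)+.5)/2.5-.5+[265,190];print('free: gold edge,tip',q([[548,153],[483,153]],.024))
m,im=pickle.load(open('w3.pkl','rb'));c=lambda L:(np.array(L)+.5)/2.8-.5+[325,170];print('free: gold edge,tip',q([[536,164],[468,165]],.024))
m,im=pickle.load(open('w16.pkl','rb'));c=lambda L:(np.array(L)+.5)/2.5-.5+[270,10];print('pushed: gold,block',q([[146,135],[146,208]],.024))
```

```text
[[117.71340199 -51.45717669]] [[ 85.55740918 -52.15982847]] [[ 22.43116985 -51.60156967]] 0.021847870805457956 0.0015154228611607176
plate edge [[-78.33897336  30.16637326]
 [ 79.46435506  30.68477449]
 [ 77.99553101 -74.46553119]
 [-77.68725919 -74.90643093]]
block top [[-22.18903098   9.44479639]
 [ 39.52564265  10.26291799]
 [ 39.18111987 -11.06865981]
 [-23.54432884 -11.61156495]] stop: gold edge, tip at block [[53.77439451  0.91792123]
 [38.19327409  0.61271302]]
free: gold edge,tip [[ 5.36041817e+01 -2.51722898e-02]
 [ 3.55246553e+01  1.71584989e-02]]
free: gold edge,tip [[ 5.38316400e+01  2.13829775e-02]
 [ 3.55530989e+01 -2.97954288e-01]]
pushed: gold,block [[54.04151811  0.17157799]
 [37.58739469 -0.07790202]]
```

Run:
```python
from h import *
st();print(r.finish_job())
```

```text
jig xy [[  93.15 -106.69]] z 0.2114 Fjig [-0.46  0.05] Fz -1.64 t 22.23
the job is handed in; nothing more can be done
None
```

The block is clamped in the jig, pressing gently on the spring stop, and the job is handed in at about 22 s of the 72 s allowed.

- **Seating:** I laid the block lengthwise on the jig bed and pushed it in from behind with the closed fingers. Sliding friction was steady at about 9.6 N. I stopped at about 15.5 N, so the stop was pressed with about 6 N (2 to 12 N wanted).
- **Clamping:** I pushed the lever round until it snapped over by itself, then backed off. The resistance was at most about 8 N.
- **Lever:** the last pictures put it within about 0.02 rad of 1.9 rad, on its stop.
- **Stop:** before clamping, the plunger read about 1.7 mm in (5 N). Afterwards it read about 2.5 mm in (7.5 N), but picture readings are only good to about 1 mm, or 3 N.
- **Bystanders:** the jar and marker are where they were in the top view. The robot stood clear of everything, and no check failed.

The camera measurements of the jig disagreed with its nominal sizes by 1 to 3 mm, and I allowed for that when placing the block. While pushing, the tool also tilted about 1 degree and read 5 to 10 N upward; this had no visible effect.

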